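Discharge circuit boards in the rail corners, then nest them

ROBOT

A 6-joint arm with a two-finger parallel gripper is mounted at the origin on the work surface. World frame = base frame: x ahead of the robot, y to its left, z up, the work surface at z = 0. Lengths are in m, angles in degrees, forces in N, time in s.
With the tool pointing down it reaches from about 0.25 to 0.725 m from the base axis. Payload 9.7 kg.
Tool frame: the origin (TCP) lies where the fingers leave the gripper's body, on its centre line; the fingertips stand 73 mm ahead of it and the grasp point (between the pads) lies 54 mm ahead of it; z points along the fingers, y is the line along which they close (so a half turn about z gives the same grasp; the last joint's range is limited). The gripper opens to 85 mm and grips with 20 to 120 N. Pads are 22 mm wide; open, the fingers measure 114 mm over their backs; the gripper's body (76 mm by 85 mm) begins 54 mm behind the grasp point. The pads swing forward as they close: fully open they stand 13 mm farther back than shut.
Start: joints at [-68.239, 4.979, 10.078, 95.1, 0, 90], TCP at [0.204, -0.511, 0.304] pointing down, gripper open.
Joint ranges: [-179.16, 179.16], [-48.56, 103.87], [-65.8, 70.77], [-126.05, 130.52], [-82.76, 87.17], [-180, 180]. Speed limits (degrees/s): [127.2, 127.2, 147.25, 180, 180, 180].

INTERFACE

Orientations are given as [roll, pitch, yaw] about the fixed x, y, z axes, in that order (R = Rz(yaw) Ry(pitch) Rx(roll)).
In Python, from workcell import sensors, imaging, bot gives the robot as it stands.
- The arm moves only by the tool apply_moves, never from a script. Its argument "rows" is a list of rows, each a list of 3 entries, a list of its own where there are three numbers: the shift along the tool's x, y, z in units of 10 cm (1.0 is 10 cm), then the turn, a rotation vector about the tool's x, y, z in units of 30 degrees (1.0 is 30 degrees), then the opening, from 0 (shut) to 1 (fully open). A call has 1 to 20 rows; each row is the pose to reach, as a shift and turn from the pose commanded when the call began, along the tool's axes at that moment; what a row does not reach only later rows make up. A row lasts 1/10 s, in which the tool goes at most 50 mm and 8.59 degrees, less where a joint would pass 70% of its speed; a pose out of reach is approached as far as the arm can. A call with a number of a shift or a turn outside -1 to 1 is refused whole. A call with a gripper value outside its range is refused whole. The fingers move at their own pace and stop on an object; "force" is the grip in N (left out, the last holds). Time passes only in rows, so rows that repeat a pose let the fingers close. It gives the time, the measured TCP pose, the force, the opening and the grip force at its end, in the units of the state.
- sensors.get_obs(): the state, without advancing time (a new reading comes with each control period).
- imaging.camera(name): name is "scene" or "top" or "wrist"; returns (picture, depth): 420x560x3 uint8, red, green, blue; 420x560 float32, m along the optical axis (not along the pixel's ray), 0 where there is no reading.
- imaging.get_calibration(name): a dict with "intrinsics" (3x3 intrinsics, pixels), "dist_coeffs" ([k1, k2, p1, p2, k3] as OpenCV has them; the pictures are not rectified), "world_from_camera" (4x4, takes a point from camera to world coordinates). Camera axes: x right, y down, z forward; pixel columns grow to the right and rows downward; lengths in m; the calibration is good to about 2 mm. A picture is of the moment at which its call begins: read the wrist's pose just before it. get_calibration takes no time and is no camera call; for the wrist camera it gives the pose at the moment of the call.
- bot.job_done(): hands the job in; it is judged then, once.
The state is a dict: "time": time; "q": joint angles; "qd": joint speeds; "joint_efforts": joint torques, N m; "ee_pos": TCP position; "tcp_rot": TCP orientation; "wrist_force": force on the tool from outside, world axes, zero at the start; "torque": the same for the moment, N m; "opening": finger opening in m; "grasp_force": force on a finger pad.
Only numpy, scipy, OpenCV 4.12 (cv2) and the standard library are available. Lean on these libraries where they do the work, as an engineer would, in place of code of your own. Each camera call takes 0.05 s, during which the arm holds its last target. There are 200 camera calls.

TASK

Clear the yellow pry bar into the grey tool tray, and slide each circuit board along the bench, without lifting it, into the corner of the grounding rail with its own colour until it is flush against both the back fence and the side stop. When all the boards are home, turn the discharge knob clockwise until it clicks over its detent and stays there; only after that click may a board be lifted (it could still be charged). Then grip each board squarely, lay it flat inside the nest of its colour, and when all are in their nests turn the knob back until it clicks off; leave the jar, spool and meter where they stand.

Things in the scene. Friction and masses are not known exactly. Their poses are not given: they have to be found in the camera images.
- board_green_mid (a point): centre (half-way up) of the loose green circuit board, a flat slab 80 x 40 x 6 mm, about 40 g, with only low components on top; x along its 80 mm, z up. It starts flat on the bench between the robot and the rail; it may be absent. It may go in either end first
- board_red_mid (a point): centre (half-way up) of the loose red circuit board, a flat slab 80 x 40 x 6 mm, about 40 g, with only low components on top; x along its 80 mm, z up. It starts flat on the bench between the robot and the rail; it may be absent. It may go in either end first
- board_violet_mid (a point): centre (half-way up) of the loose violet circuit board, a flat slab 80 x 40 x 6 mm, about 40 g, with only low components on top; x along its 80 mm, z up. It starts flat on the bench between the robot and the rail; it may be absent. It may go in either end first
- bay_green (a point): where the centre of the green board lies when home in the green corner of the rail, 3 mm above the bench. x points at the back fence (face 40 mm ahead of this point), y at the bay's side stop (face 20 mm from this point). The stop touches only the rear of the board's long side, 10 to 40 mm ahead of this point, so a finger has room at the middle. A green tab lies on the fence behind it
- bay_red (a point): where the centre of the red board lies when home in the red corner of the rail, 3 mm above the bench. x points at the back fence (face 40 mm ahead of this point), y at the bay's side stop (face 20 mm from this point). The stop touches only the rear of the board's long side, 10 to 40 mm ahead of this point, so a finger has room at the middle. A red tab lies on the fence behind it
- bay_violet (a point): where the centre of the violet board lies when home in the violet corner of the rail, 3 mm above the bench. x points at the back fence (face 40 mm ahead of this point), y at the bay's side stop (face 20 mm from this point). The stop touches only the rear of the board's long side, 10 to 40 mm ahead of this point, so a finger has room at the middle. A violet tab lies on the fence behind it
- rail: aluminium grounding rail fixed to the bench: back fence 330 mm long, 16 mm thick, 14 mm high, and three side stops 14 mm high, 10 mm thick, one per bay, bays 105 mm apart; same axes as the bays; origin at bench level in the middle of the fence's front face
- nest_green_seat (a point): where the centre of the green board lies when in its nest, 6 mm above the bench, 3 mm above the nest's floor; x along the nest's length. Black holder fixed to the bench with green floor and end tab; inside 86 x 46 mm, outside 94 x 54 mm, rim 9 mm above the bench; its long sides are open over the middle 66 mm, room for fingers
- nest_red_seat (a point): where the centre of the red board lies when in its nest, 6 mm above the bench, 3 mm above the nest's floor; x along the nest's length. Black holder fixed to the bench with red floor and end tab; inside 86 x 46 mm, outside 94 x 54 mm, rim 9 mm above the bench; its long sides are open over the middle 66 mm, room for fingers
- nest_violet_seat (a point): where the centre of the violet board lies when in its nest, 6 mm above the bench, 3 mm above the nest's floor; x along the nest's length. Black holder fixed to the bench with violet floor and end tab; inside 86 x 46 mm, outside 94 x 54 mm, rim 9 mm above the bench; its long sides are open over the middle 66 mm, room for fingers
- prybar_mid (a point): centre (half-way up) of the loose yellow pry bar with one black end, 120 x 14 x 12 mm, 30 g, lying on the bench across the bays, in front of the rail; x runs along its length, z up
- tray_in (a point): centre of the inner floor of the grey tool tray, fixed to the bench: outside 160 x 64 x 18 mm, walls and floor 4 mm thick, x along its 160 mm; the floor is 4 mm above the bench
- knob_grip (a point): on the axis of the discharge knob at the height to grip (47 mm above the bench), in its black bar handle 42 mm long, 14 mm thick, whose top is 12 mm higher; round foot of 22 mm radius, its top 18 mm below this point. x lies along the bar (white line on its -x half) and turns with it. It sits on a grey fixed box 116 x 80 mm, top 20 mm above the bench
- knob (a joint): angle of the knob in rad, growing clockwise seen from above; hard stops at 0 and 1.35. A spring detent gives two resting angles: about 0.1 (off, black mark, where it starts) and 1.1 (discharge, orange mark); it resists with up to 0.17 N m and springs back if let go before 0.6; past 0.6 it snaps over to 1.1 and stays; turned back it does the same the other way
- flux_jar: bystander: jar with white cap, 44 mm wide, 50 mm high, beyond the rail; origin at the centre of its underside
- spool: bystander: metal spool, 54 mm wide, 40 mm high, beyond the rail; origin at the centre of its underside
- meter: bystander: yellow multimeter lying flat, 85 x 170 x 34 mm, beyond the rail; origin at the centre of its underside

How it is judged (in metres and radians):
On the way, in this order (a step that is already met when the one before it is completed fails the run):
1. every board that is there lies home in the corner of its own colour (horizontal distance between board_green_mid and bay_green below 0.0025 m and angle between the x axis of board_green_mid and the x axis of bay_green, either way round below 0.05 rad and height (world z) of each of board_green_mid, board_red_mid, board_violet_mid below 0.006 m and horizontal distance between board_red_mid and bay_red below 0.0025 m and angle between the x axis of board_red_mid and the x axis of bay_red, either way round below 0.05 rad and horizontal distance between board_violet_mid and bay_violet below 0.0025 m and angle between the x axis of board_violet_mid and the x axis of bay_violet, either way round below 0.05 rad), for 0.2 s.
2. the knob has clicked over (past 0.95 rad) with every board home (all of step 1 and value of joint knob above 0.95 rad), for 0.2 s.
At the end, for the whole second after the job is handed in: each board lies flat and still on the floor of its own nest (centre within 6 mm, turned < 0.15 rad), the pry bar still in the tool tray (centre within 30 x 24 mm of its middle, below 16 mm), the knob back off, below 0.3 rad. Home in a corner: within 2.5 mm and 0.05 rad (horizontal distance between board_green_mid and nest_green_seat below 0.006 m and angle between the x axis of board_green_mid and the x axis of nest_green_seat, either way round below 0.15 rad and height (world z) of each of board_green_mid, board_red_mid, board_violet_mid below 0.008 m and angle between each of board_green_mid, board_red_mid, board_violet_mid's own z axis and vertical below 0.08 rad and linear speed of each of board_green, board_red, board_violet, prybar below 0.02 m/s and horizontal distance between board_red_mid and nest_red_seat below 0.006 m and angle between the x axis of board_red_mid and the x axis of nest_red_seat, either way round below 0.15 rad and horizontal distance between board_violet_mid and nest_violet_seat below 0.006 m and angle between the x axis of board_violet_mid and the x axis of nest_violet_seat, either way round below 0.15 rad and x of prybar_mid in the frame of tray_in between -0.03 and 0.03 m and y of prybar_mid in the frame of tray_in between -0.024 and 0.024 m and height (world z) of prybar_mid below 0.016 m and value of joint knob below 0.3 rad); the robot touches nothing.
It fails at once if a board is lifted (centre more than 25 mm above the bench) while the knob is not clicked over (height (world z) of any of board_green_mid, board_red_mid, board_violet_mid above 0.025 m and value of joint knob below 0.6 rad).
It fails at once if the jar, spool or meter is pushed more than 20 mm (distance of any of flux_jar, spool, meter from where it was at the start of the episode above 0.02 m).
Of board_green, board_red, board_violet only 2 to 3 are there at a start; the rules pass over those that are not, and their reading is None.
At some moment in a run one of board_green, board_red, board_violet may be knocked a few centimetres aside while the robot is not near it.
Once in a run the grip may slacken for a moment while it holds something.
It also fails if it takes over 210 s, if anything falls off the work surface, if the arm or the gripper's body presses on something with over 40 N, if the wrist force passes 120 N, or if a joint passes its speed limit or range.

## Working session

There is one attempt and no reset: what is moved stays moved. The work goes in short steps, Python scripts to look and compute and a tool call to move; the robot and the scene stay as the last step left them, time stands still between calls to the robot, and variables do not carry over. Pictures are saved under pics/ and viewed, at most 14 in all, crops included, and the job is handed in when it is done.

Besides the shell and the picture viewer there is one more tool, called by a JSON object that holds its "method" and its "body". apply_moves: Moves the arm, as the interface text tells. Its arguments: {"type":"object","properties":{"rows":{"type":"array"},"force":{"type":"number"}},"required":["rows"]}

```bash
ls; mkdir -p pics
cat > h.py <<'E'
import numpy as np, cv2
from workcell import sensors, imaging, bot
from scipy.spatial.transform import Rotation as R
def shot(n,save=None):
    c=imaging.get_calibration(n); p,d=imaging.camera(n)
    if save: cv2.imwrite('pics/'+save,p[:,:,::-1])
    return p,d,c
def ray(px,c,z):
    """pixels Nx2 -> world points on plane z"""
    K=np.array(c['intrinsics']);T=np.array(c['world_from_camera'])
    u=cv2.undistortPoints(np.array(px,float).reshape(-1,1,2),K,np.array(c['dist_coeffs'],float)).reshape(-1,2)
    d=np.c_[u,np.ones(len(u))]@T[:3,:3].T
    return T[:3,3]+d*((z-T[2,3])/d[:,2])[:,None]
E
python3 - <<'E'
from h import *
print(sensors.get_obs())
for n in('top','scene'):
    p,d,c=shot(n,n+'0.png'); print(np.round(c['world_from_camera'],3), c['intrinsics'],c['dist_coeffs'])
E
```

```text
pics
{'time': 0.0, 'q': array([-6.82379164e+01,  5.01178480e+00,  1.00349765e+01,  9.51007770e+01,
        4.61490314e-04,  9.00002489e+01]), 'qd': array([-0.03265705,  0.0462662 , -0.01575757,  0.01909744,  0.00424856,
        0.01354548]), 'joint_efforts': array([-3.10935811e-04, -5.20388675e+01,  4.64800429e+01,  1.66879501e-02,
        7.52801247e-05, -1.93458681e-05]), 'ee_pos': array([ 0.20386541, -0.51067511,  0.30318112]), 'tcp_rot': array([-1.79922415e+02, -4.61152902e-04,  2.17618341e+01]), 'wrist_force': array([ 0.13214529, -1.20732199,  0.48479717]), 'torque': array([0.06595915, 0.01107855, 0.02473809]), 'grasp_force': 0.0, 'opening': 0.08549361243530737}
[[ 2.20e-02 -9.87e-01  1.59e-01  4.24e-01]
 [-1.00e+00 -2.30e-02 -1.00e-03  2.60e-02]
 [ 4.00e-03 -1.59e-01 -9.87e-01  1.25e+00]
 [ 0.00e+00  0.00e+00  0.00e+00  1.00e+00]] [[537.70178451   0.         278.13721543]
 [  0.         537.70178451 208.15745125]
 [  0.           0.           1.        ]] [0.02222997 0.         0.         0.         0.        ]
[[ 0.608  0.45  -0.655  1.407]
 [ 0.794 -0.368  0.484 -0.539]
 [-0.023 -0.814 -0.581  0.774]
 [ 0.     0.     0.     1.   ]] [[509.34751079   0.         273.89506705]
 [  0.         509.34751079 206.6562923 ]
 [  0.           0.           1.        ]] [-0.16208758  0.          0.          0.          0.        ]
```

View pics/top0.png

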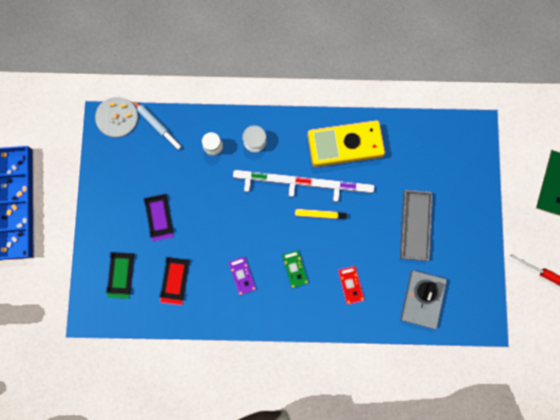

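View pics/scene0.png

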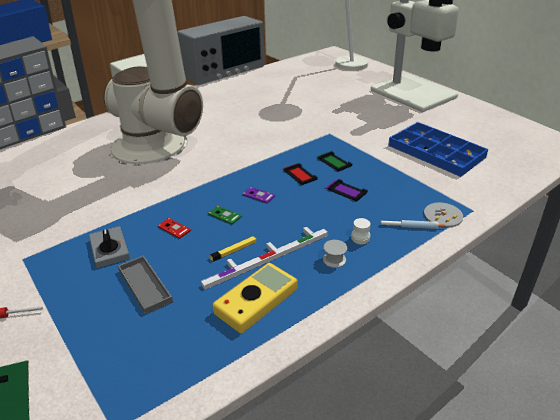

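Top view: violet, green and red boards at (242,275), (295,268) and (351,285). The pry bar is at (320,214), the rail runs (235,174) to (373,188), and the tray is at (417,225). The knob is at (428,292), and the nests are green (120,275), red (175,280) and violet (159,217). The scene view agrees, and all three boards are there. Next I measure by colour.

```bash
cat >> h.py <<'E'
def rect(m,c,z):
    """min-area rect of mask pixels projected to plane z: centre, sizes, angle of long side (deg)"""
    cs,_=cv2.findContours(m.astype(np.uint8),cv2.RETR_EXTERNAL,cv2.CHAIN_APPROX_NONE)
    cs=[k for k in cs if cv2.contourArea(k)>15]
    out=[]
    for k in sorted(cs,key=cv2.contourArea)[::-1]:
        w=ray(k.reshape(-1,2),c,z)[:,:2]
        (x,y),(a,b),t=cv2.minAreaRect((w*1000).astype(np.float32))
        if a<b: a,b,t=b,a,t+90
        out.append((round(x),round(y),round(a),round(b),round((t+90)%180-90,1),tuple(k.reshape(-1,2).mean(0).round().astype(int))))
    return out
def hsv(p): return cv2.cvtColor(p,cv2.COLOR_RGB2HSV).astype(int).transpose(2,0,1)
def masks(p):
    H,S,V=hsv(p)
    return dict(green=(H>45)&(H<85)&(S>90)&(V>40),red=((H<8)|(H>172))&(S>130)&(V>90),violet=(H>125)&(H<160)&(S>80)&(V>50),
      yellow=(H>20)&(H<35)&(S>130)&(V>120),white=(S<60)&(V>170),grey=(S<60)&(V>60)&(V<160),black=(V<50))
E
python3 - <<'E'
from h import *
p=cv2.imread('pics/top0.png')[:,:,::-1].copy(); c=imaging.get_calibration('top')
m=masks(p); roi=np.zeros(p.shape[:2],bool); roi[103:335,85:495]=1
for k,v in m.items():
    print(k)
    for r in rect(v&roi,c,.006)[:9]: print('  ',r)
E
```

```text
green
   (485, -16, 78, 39, 18.1, (np.int64(294), np.int64(266)))
   (467, 384, 71, 35, -2.2, (np.int64(120), np.int64(273)))
   (417, 385, 46, 11, 88.0, (np.int64(118), np.int64(295)))
   (702, 72, 34, 10, 84.9, (np.int64(259), np.int64(176)))
red
   (451, -145, 78, 39, 15.2, (np.int64(351), np.int64(285)))
   (457, 259, 70, 35, -6.3, (np.int64(174), np.int64(278)))
   (407, 264, 47, 10, 83.7, (np.int64(171), np.int64(300)))
   (693, -32, 34, 10, 84.8, (np.int64(303), np.int64(180)))
violet
   (467, 105, 80, 40, 20.6, (np.int64(241), np.int64(276)))
   (602, 305, 72, 37, 12.9, (np.int64(158), np.int64(215)))
   (553, 293, 48, 13, -77.3, (np.int64(162), np.int64(236)))
   (684, -138, 36, 11, 84.8, (np.int64(348), np.int64(185)))
yellow
   (787, -133, 174, 88, -80.4, (np.int64(346), np.int64(143)))
   (614, -65, 97, 14, 87.2, (np.int64(316), np.int64(214)))
white
   (831, 419, 96, 82, -88.5, (np.int64(115), np.int64(116)))
   (879, -123, 734, 15, -88.8, (np.int64(343), np.int64(104)))
   (782, -86, 63, 45, 9.5, (np.int64(326), np.int64(144)))
   (794, 89, 61, 53, -31.4, (np.int64(254)
[... 234 characters left out ...]
(158), np.int64(126)))
   (696, 106, 57, 37, 41.7, (np.int64(244), np.int64(178)))
grey
   (593, -297, 159, 66, -3.8, (np.int64(416), np.int64(225)))
   (423, -311, 115, 81, -13.4, (np.int64(424), np.int64(299)))
   (763, 174, 39, 16, -48.7, (np.int64(216), np.int64(150)))
   (777, 66, 30, 9, -38.8, (np.int64(262), np.int64(145)))
black
   (467, 384, 89, 51, -2.1, (np.int64(120), np.int64(273)))
   (457, 259, 89, 49, -6.4, (np.int64(175), np.int64(278)))
   (602, 304, 89, 50, 12.9, (np.int64(158), np.int64(215)))
   (440, -319, 43, 41, -1.2, (np.int64(428), np.int64(292)))
   (793, -147, 32, 31, 0.2, (np.int64(352), np.int64(140)))
   (611, -125, 14, 7, -88.7, (np.int64(342), np.int64(216)))
```

```bash
cat >> h.py <<'E'
def plan(*ts,start=None):
    """print moves through targets (x,y,z mm, yaw deg); tool pointing down; per call: x y z shift, turn, rows"""
    o=sensors.get_obs(); P=o['ee_pos']*1000; Y=o['tcp_rot'][2]
    if start: P=np.array(start[:3],float);Y=start[3]
    tot=0
    for t in ts:
        Q=np.array(t[:3],float); dy=(t[3]-Y+180)%360-180
        f=lambda y:np.array([[np.cos(y),np.sin(y),0],[np.sin(y),-np.cos(y),0],[0,0,-1]])
        for n in range(1,20):
            D=[f(np.radians(Y+dy*i/n)).T@(Q-P)/n/100 for i in range(n)]
            if np.abs(D).max()<=1 and abs(dy)/n<=30: break
        print('->',t)
        for d in D: print('   ',np.round(d,3).tolist(),round(-dy/n/30,3),'rows',max(int(np.ceil(np.linalg.norm(d)*2)),int(np.ceil(abs(dy)/n/8.59)))+1)
        P=Q;Y=t[3]
E
python3 - <<'E'
from h import *
o=sensors.get_obs(); c=imaging.get_calibration('wrist')
T=np.eye(4);T[:3,:3]=R.from_euler('xyz',o['tcp_rot'],degrees=True).as_matrix();T[:3,3]=o['ee_pos']
print(np.round(np.linalg.inv(T)@c['world_from_camera'],3),c['intrinsics'][0])
plan((610,-77,230,87))
E
```

```text
[[ 0.    -0.959 -0.284  0.072]
 [ 1.    -0.     0.001  0.002]
 [-0.001 -0.284  0.959 -0.069]
 [ 0.     0.     0.     1.   ]] [329.61627278   0.         278.6656359 ]
-> (610, -77, 230, 87)
    [0.897, -0.42, 0.122] -0.362 rows 3
    [0.96, -0.244, 0.122] -0.362 rows 3
    [0.989, -0.058, 0.122] -0.362 rows 3
    [0.982, 0.129, 0.122] -0.362 rows 3
    [0.94, 0.312, 0.122] -0.362 rows 3
    [0.864, 0.484, 0.122] -0.362 rows 3
```

{"method": "apply_moves", "body": {"rows": [[[0.45, -0.21, 0.06], [0, 0, -0.18], 1], [[0.9, -0.42, 0.12], [0, 0, -0.36], 1], [[0.9, -0.42, 0.12], [0, 0, -0.36], 1]]}}

```text
time: 0.4
ee_pos: [0.2745, -0.4352, 0.2911]
tcp_rot: [-179.9, -0.1, 33.0]
wrist_force: [-0.6, -0.5, -0.2]
opening: 0.0856
grasp_force: 0.0
```

{"method": "apply_moves", "body": {"rows": [[[0.48, -0.12, 0.06], [0, 0, -0.18], 1], [[0.96, -0.24, 0.12], [0, 0, -0.36], 1], [[0.96, -0.24, 0.12], [0, 0, -0.36], 1]]}}

```text
time: 0.7
ee_pos: [0.3424, -0.3633, 0.279]
tcp_rot: [-179.9, -0.1, 43.8]
wrist_force: [-1.3, -0.7, 0.1]
opening: 0.0854
grasp_force: 0.0
```

{"method": "apply_moves", "body": {"rows": [[[0.5, -0.03, 0.06], [0, 0, -0.18], 1], [[0.99, -0.06, 0.12], [0, 0, -0.36], 1], [[0.99, -0.06, 0.12], [0, 0, -0.36], 1]]}}

```text
time: 1.0
ee_pos: [0.4101, -0.2911, 0.2668]
tcp_rot: [-179.9, -0.1, 54.6]
wrist_force: [-0.1, -0.4, -0.1]
opening: 0.0856
grasp_force: 0.0
```

{"method": "apply_moves", "body": {"rows": [[[0.49, 0.06, 0.06], [0, 0, -0.18], 1], [[0.98, 0.13, 0.12], [0, 0, -0.36], 1], [[0.98, 0.13, 0.12], [0, 0, -0.36], 1]]}}

```text
time: 1.3
ee_pos: [0.4779, -0.2196, 0.2545]
tcp_rot: [-179.9, -0.0, 65.3]
wrist_force: [-1.1, -0.3, -0.1]
opening: 0.0852
grasp_force: 0.0
```

{"method": "apply_moves", "body": {"rows": [[[0.47, 0.15, 0.06], [0, 0, -0.18], 1], [[0.94, 0.31, 0.12], [0, 0, -0.36], 1], [[0.94, 0.31, 0.12], [0, 0, -0.36], 1]]}}

```text
time: 1.6
ee_pos: [0.5457, -0.1479, 0.2422]
tcp_rot: [-179.9, -0.0, 76.1]
wrist_force: [-0.7, -0.8, -0.0]
opening: 0.0853
grasp_force: 0.0
```

{"method": "apply_moves", "body": {"rows": [[[0.43, 0.24, 0.06], [0, 0, -0.18], 1], [[0.86, 0.48, 0.12], [0, 0, -0.36], 1], [[0.86, 0.48, 0.12], [0, 0, -0.36], 1]]}}

```text
time: 1.9
ee_pos: [0.6132, -0.0766, 0.2296]
tcp_rot: [-179.9, -0.0, 86.8]
wrist_force: [-1.2, 0.4, -0.2]
opening: 0.0851
grasp_force: 0.0
```

Run:
```python
from h import *
o=sensors.get_obs(); print(o['time'],o['ee_pos'],o['tcp_rot'])
p,d,c=shot('wrist','w1.png')
m=masks(p)
print(rect(m['yellow'],c,.012)[:3]); print(rect(m['black'],c,.012)[:4])
```

```text
1.9 [ 0.61323348 -0.0765756   0.22957439] [-1.79877901e+02 -4.39525831e-02  8.68219350e+01]
[(788, -138, 186, 98, -80.8, (np.int64(467), np.int64(231))), (614, -65, 96, 13, 87.2, (np.int64(279), np.int64(178)))]
[(599, -263, 374, 162, -3.1, (np.int64(270), np.int64(373))), (337, -276, 169, 100, 65.9, (np.int64(47), np.int64(370))), (883, -317, 112, 97, -6.8, (np.int64(520), np.int64(387))), (788, -311, 88, 13, 86.6, (np.int64(445), np.int64(388)))]
```

View pics/w1.png

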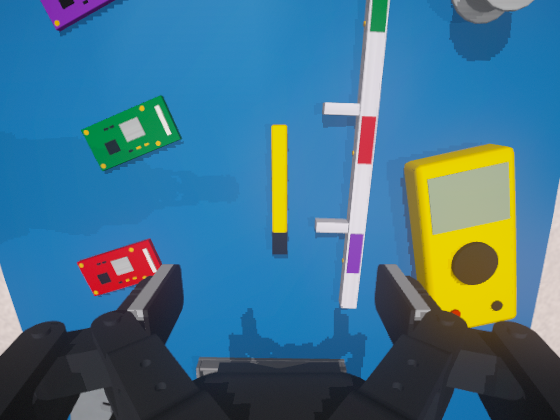

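The wrist picture shows the pry bar centred (279,185) between the fingers. The green and red boards are on the left, the rail on the right. The bar measures (614,-77) at 87°, matching the top view, so I descend.

{"method": "apply_moves", "body": {"rows": [[[0, 0.005, 0.5], [0, 0, 0], 0.5], [[0, 0.005, 1.0], [0, 0, 0], 0.5], [[0, 0.005, 1.0], [0, 0, 0], 0.5]]}}

```text
time: 2.25
ee_pos: [0.6076, -0.0801, 0.125]
tcp_rot: [-179.3, -0.0, 86.4]
wrist_force: [-1.1, 0.6, -0.4]
opening: 0.0441
grasp_force: 0.0
```

{"method": "apply_moves", "body": {"rows": [[[0, 0, 0.3], [0, 0, 0], 0.5], [[0, 0, 0.52], [0, 0, 0], 0.5], [[0, 0, 0.52], [0, 0, 0], 0.5], [[0, 0, 0.52], [0, 0, 0], 0], [[0, 0, 0.52], [0, 0, 0], 0], [[0, 0, 0.52], [0, 0, 0], 0], [[0, 0, 0.52], [0, 0, 0], 0], [[0, 0, 0.52], [0, 0, 0], 0], [[0, 0, 0.52], [0, 0, 0], 0]], "force": 40}}

```text
time: 3.15
ee_pos: [0.6128, -0.0793, 0.0829]
tcp_rot: [179.8, 0.1, 86.5]
wrist_force: [-1.6, -0.9, 6.6]
opening: 0.0116
grasp_force: 39.0
```

{"method": "apply_moves", "body": {"rows": [[[0, 0, -0.4], [0, 0, 0], 0], [[0, 0, -0.8], [0, 0, 0], 0], [[0, 0, -0.8], [0, 0, 0], 0]]}}

```text
time: 3.45
ee_pos: [0.6141, -0.0792, 0.168]
tcp_rot: [179.4, 0.0, 86.6]
wrist_force: [0.4, -0.2, 0.2]
opening: 0.0111
grasp_force: 39.0
```

Run:
```python
from h import *
plan((592,-294,160,-4),(592,-294,86,-4))
```

```text
-> (592, -294, 160, -4)
    [-0.539, -0.023, 0.02] 0.755 rows 4
    [-0.507, 0.186, 0.02] 0.755 rows 4
    [-0.396, 0.367, 0.02] 0.755 rows 4
    [-0.224, 0.491, 0.02] 0.755 rows 4
-> (592, -294, 86, -4)
    [0.0, 0.0, 0.74] 0.0 rows 3
```

{"method": "apply_moves", "body": {"rows": [[[-0.27, -0.01, 0.01], [0, 0, 0.26], 0], [[-0.54, -0.02, 0.02], [0, 0, 0.5], 0], [[-0.54, -0.02, 0.02], [0, 0, 0.755], 0], [[-0.54, -0.02, 0.02], [0, 0, 0.755], 0]]}}

```text
time: 3.85
ee_pos: [0.6066, -0.1334, 0.159]
tcp_rot: [179.9, -0.0, 63.7]
wrist_force: [0.0, 0.5, -0.4]
opening: 0.0112
grasp_force: 39.0
```

{"method": "apply_moves", "body": {"rows": [[[-0.25, 0.09, 0.01], [0, 0, 0.26], 0], [[-0.51, 0.19, 0.02], [0, 0, 0.5], 0], [[-0.51, 0.19, 0.02], [0, 0, 0.755], 0], [[-0.51, 0.19, 0.02], [0, 0, 0.755], 0]]}}

```text
time: 4.25
ee_pos: [0.6013, -0.187, 0.1565]
tcp_rot: [180.0, -0.0, 41.3]
wrist_force: [0.1, -0.4, -0.4]
opening: 0.0114
grasp_force: 39.3
```

{"method": "apply_moves", "body": {"rows": [[[-0.2, 0.18, 0.01], [0, 0, 0.26], 0], [[-0.4, 0.37, 0.02], [0, 0, 0.5], 0], [[-0.4, 0.37, 0.02], [0, 0, 0.755], 0], [[-0.4, 0.37, 0.02], [0, 0, 0.755], 0]]}}

```text
time: 4.65
ee_pos: [0.5956, -0.2408, 0.1542]
tcp_rot: [180.0, -0.0, 18.8]
wrist_force: [-0.4, -0.0, -0.3]
opening: 0.0115
grasp_force: 39.3
```

{"method": "apply_moves", "body": {"rows": [[[-0.11, 0.25, 0.01], [0, 0, 0.26], 0], [[-0.22, 0.49, 0.02], [0, 0, 0.5], 0], [[-0.22, 0.49, 0.02], [0, 0, 0.755], 0], [[-0.22, 0.49, 0.02], [0, 0, 0.755], 0], [[-0.22, 0.49, 0.02], [0, 0, 0.755], 0]]}}

```text
time: 5.15
ee_pos: [0.5906, -0.2934, 0.1521]
tcp_rot: [-180.0, -0.0, -3.5]
wrist_force: [0.2, -0.2, -0.7]
opening: 0.0115
grasp_force: 39.3
```

Run:
```python
from h import *
o=sensors.get_obs(); print(o['time'],o['ee_pos'],o['tcp_rot'],o['opening'],o['grasp_force'])
p,d,c=shot('wrist','w2.png')
m=masks(p)
print(rect(m['yellow'],c,.1)[:3]);print(rect(m['grey'],c,.018)[:3])
plan((592,-294,95,-4))
```

```text
5.15 [ 0.59059697 -0.29342365  0.15212029] [-1.79993221e+02 -1.23813141e-02 -3.49473827e+00] 0.011451627565114976 39.32767868041992
[(616, -297, 83, 12, -3.4, (np.int64(278), np.int64(228)))]
[(596, -291, 152, 80, -1.7, (np.int64(285), np.int64(205))), (502, -221, 41, 20, -24.6, (np.int64(186), np.int64(348))), (447, -122, 31, 23, -4.2, (np.int64(78), np.int64(407)))]
-> (592, -294, 95, -4)
    [0.014, 0.005, 0.572] 0.015 rows 3
```

View pics/w2.png

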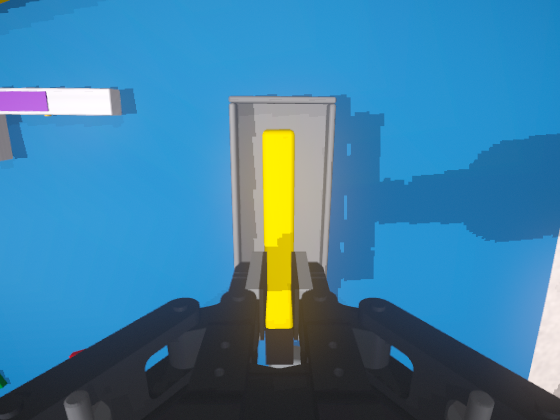

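The bar hangs in line over the tray (278,228), so I lower and release it.

{"method": "apply_moves", "body": {"rows": [[[0.01, 0, 0.3], [0, 0, 0], 0], [[0.01, 0, 0.61], [0, 0, 0], 0], [[0.01, 0, 0.61], [0, 0, 0], 0], [[0.01, 0, 0.61], [0, 0, 0], 0], [[0.01, 0, 0.61], [0, 0, 0], 0.24], [[0.01, 0, 0.61], [0, 0, 0], 0.24], [[0.01, 0, 0.61], [0, 0, 0], 0.24], [[0.01, 0, 0.2], [0, 0, 0], 0.24], [[0.01, 0, -0.2], [0, 0, 0], 0.5], [[0.01, 0, -0.39], [0, 0, 0], 1], [[0.01, 0, -0.39], [0, 0, 0], 1]]}}

```text
time: 6.3
ee_pos: [0.5924, -0.2951, 0.1956]
tcp_rot: [179.9, -0.4, -4.0]
wrist_force: [0.0, 0.1, 0.1]
opening: 0.0635
grasp_force: 0.0
```

Run:
```python
from h import *
o=sensors.get_obs(); print(o['time'],o['ee_pos'],o['tcp_rot'])
p,d,c=shot('wrist')
m=masks(p)
print(rect(m['yellow'],c,.016)[:2])
p,d,c=shot('top')
m=masks(p)
for k,z in (('green',.006),('red',.006),('violet',.006),('yellow',.016)): print(k,rect(m[k],c,z)[:3])
plan((451,-145,190,15))
```

```text
6.3 [ 0.59238136 -0.29506741  0.19561622] [179.85486489  -0.35599313  -4.02428991]
[(611, -296, 97, 14, 0.5, (np.int64(275), np.int64(184))), (754, -141, 64, 16, -80.8, (np.int64(35), np.int64(7)))]
green [(485, -16, 78, 39, 18.1, (np.int64(294), np.int64(266))), (467, 384, 71, 35, -2.5, (np.int64(120), np.int64(273))), (417, 385, 46, 11, 87.8, (np.int64(118), np.int64(295)))]
red [(451, -145, 78, 39, 15.3, (np.int64(351), np.int64(285))), (457, 259, 70, 34, -6.3, (np.int64(174), np.int64(278))), (482, -604, 44, 19, 63.9, (np.int64(551), np.int64(276)))]
violet [(467, 105, 80, 40, 20.6, (np.int64(241), np.int64(276))), (602, 304, 72, 36, 12.8, (np.int64(158), np.int64(215))), (553, 293, 48, 13, -77.3, (np.int64(162), np.int64(236)))]
yellow [(784, -132, 173, 88, -80.4, (np.int64(346), np.int64(143))), (583, -293, 45, 16, -1.1, (np.int64(416), np.int64(229))), (647, -294, 19, 16, 1.3, (np.int64(416), np.int64(200)))]
-> (451, -145, 190, 15)
    [-0.753, -0.697, 0.006] -0.317 rows 4
    [-0.627, -0.811, 0.006] -0.317 rows 4
```

Bar is in the tray (centre about x 599, y -296). Next, the red board.

{"method": "apply_moves", "body": {"rows": [[[-0.38, -0.35, 0], [0, 0, -0.16], 1], [[-0.75, -0.7, 0], [0, 0, -0.32], 1], [[-0.75, -0.7, 0], [0, 0, -0.32], 1], [[-0.75, -0.7, 0], [0, 0, -0.32], 1]]}}

```text
time: 6.8
ee_pos: [0.5205, -0.2185, 0.19]
tcp_rot: [-180.0, 0.1, 5.6]
wrist_force: [0.1, -0.2, 1.1]
opening: 0.0853
grasp_force: 0.0
```

{"method": "apply_moves", "body": {"rows": [[[-0.32, -0.4, 0], [0, 0, -0.16], 1], [[-0.63, -0.81, 0], [0, 0, -0.32], 1], [[-0.63, -0.81, 0], [0, 0, -0.32], 1], [[-0.63, -0.81, 0], [0, 0, -0.32], 1], [[-0.63, -0.81, 0], [0, 0, -0.32], 1]]}}

```text
time: 7.3
ee_pos: [0.452, -0.1457, 0.1911]
tcp_rot: [180.0, -0.0, 15.1]
wrist_force: [0.0, 0.5, 0.8]
opening: 0.0854
grasp_force: 0.0
```

Run:
```python
from h import *
o=sensors.get_obs(); print(o['time'],o['ee_pos'],o['tcp_rot'])
p,d,c=shot('wrist')
m=masks(p)
H,S,V=hsv(p)
for z in(.0,.006): print(z,rect(m['red'],c,z)[:3],rect(m['green'],c,z)[:2])
r=rect(m['red'],c,.006)[0]
plan((r[0],r[1],90,r[4]))
```

```text
7.3 [ 0.45198067 -0.14568288  0.19107071] [ 1.79955630e+02 -4.73540714e-02  1.50946011e+01]
0.0 [(450, -147, 80, 40, 14.9, (np.int64(277), np.int64(203)))] [(485, -16, 81, 42, 17.7, (np.int64(124), np.int64(121)))]
0.006 [(452, -147, 78, 39, 14.9, (np.int64(277), np.int64(203)))] [(486, -19, 79, 41, 17.7, (np.int64(124), np.int64(121)))]
-> (452, -147, 90, 14.9)
    [-0.001, 0.006, 0.504] 0.003 rows 3
    [-0.001, 0.006, 0.504] 0.003 rows 3
```

{"method": "apply_moves", "body": {"rows": [[[-0.03, 0.01, 0.5], [0, 0, 0], 0.7], [[-0.06, 0.01, 1.0], [0, 0, 0], 0.7], [[-0.06, 0.01, 1.0], [0, 0, 0], 0.7]]}}

```text
time: 7.65
ee_pos: [0.4422, -0.147, 0.0847]
tcp_rot: [-179.7, 0.5, 15.1]
wrist_force: [-1.6, -0.3, 0.5]
opening: 0.0599
grasp_force: 0.0
```

{"method": "apply_moves", "body": {"rows": [[[0, 0, 0.1], [0, 0, 0], 0.7], [[0, 0, 0.12], [0, 0, 0], 0.7], [[0, 0, 0.14], [0, 0, 0], 0.7], [[0, 0, 0.16], [0, 0, 0], 0.7], [[0, 0, 0.16], [0, 0, 0], 0.7], [[0, 0, 0.16], [0, 0, 0], 0.7]]}}

```text
time: 8.25
ee_pos: [0.4456, -0.1474, 0.0755]
tcp_rot: [180.0, -0.0, 15.2]
wrist_force: [-0.6, -0.0, 1.1]
opening: 0.0598
grasp_force: 0.0
```

{"method": "apply_moves", "body": {"rows": [[[0, 0, 0], [0, 0, 0], 0], [[0, 0, 0], [0, 0, 0], 0], [[0, 0, 0], [0, 0, 0], 0], [[0, 0, 0], [0, 0, 0], 0], [[0, 0, 0], [0, 0, 0], 0], [[0, 0, 0], [0, 0, 0], 0]], "force": 30}}

```text
time: 8.85
ee_pos: [0.4454, -0.1474, 0.0754]
tcp_rot: [180.0, -0.0, 15.2]
wrist_force: [-1.1, 1.1, 6.1]
opening: 0.0381
grasp_force: 29.8
```

Run:
```python
from h import *
plan((622,-36,75.4,-5.2))
```

```text
-> (622, -36, 75.4, -5.2)
    [0.998, -0.307, 0.0] 0.339 rows 4
    [0.928, -0.478, 0.0] 0.339 rows 4
```

{"method": "apply_moves", "body": {"rows": [[[0.2, -0.06, 0], [0, 0, 0.07], 0], [[0.4, -0.12, 0], [0, 0, 0.14], 0], [[0.6, -0.18, 0], [0, 0, 0.21], 0], [[0.8, -0.25, 0], [0, 0, 0.28], 0], [[1.0, -0.31, 0], [0, 0, 0.34], 0], [[1.0, -0.31, 0], [0, 0, 0.34], 0]]}}

```text
time: 9.45
ee_pos: [0.5358, -0.0904, 0.0755]
tcp_rot: [180.0, -0.1, 5.0]
wrist_force: [2.8, 2.1, 4.2]
opening: 0.0384
grasp_force: 30.4
```

{"method": "apply_moves", "body": {"rows": [[[0.2, -0.1, 0], [0, 0, 0.07], 0], [[0.4, -0.2, 0], [0, 0, 0.14], 0], [[0.6, -0.3, 0], [0, 0, 0.21], 0], [[0.8, -0.4, 0], [0, 0, 0.28], 0], [[0.93, -0.48, 0], [0, 0, 0.34], 0], [[0.93, -0.48, 0], [0, 0, 0.34], 0], [[0.93, -0.48, 0], [0, 0, 0.34], 0]]}}

```text
time: 10.15
ee_pos: [0.6222, -0.0456, 0.0756]
tcp_rot: [-179.6, -0.1, -4.2]
wrist_force: [1.8, 1.6, 4.2]
opening: 0.0387
grasp_force: 30.4
```

```bash
cat >> h.py <<'E'
def tabs(p,c,z=.014):
    """tab centres/angles on fence from wrist/top view"""
    m=masks(p); r={}
    for k in('green','red','violet'):
        for q in rect(m[k],c,z):
            if 28<q[2]<40 and 7<q[3]<16 and q[0]>640: r[k]=q
    return r
E
python3 - <<'E'
from h import *
o=sensors.get_obs(); print(o['time'],o['ee_pos'],o['tcp_rot'],o['opening'],o['grasp_force'],o['wrist_force'])
p,d,c=shot('wrist','w3.png')
print(tabs(p,c)); print(rect(masks(p)['red'],c,.006)[:4])
E
```

```text
10.15 [ 0.62217225 -0.04555419  0.07558706] [-1.79554580e+02 -1.09573086e-01 -4.22237918e+00] 0.03869091611101446 30.37889689207077 [1.80060244 1.57276357 4.15529805]
{}
[(630, -48, 79, 39, -4.0, (np.int64(280), np.int64(254))), (691, -32, 42, 12, 85.5, (np.int64(231), np.int64(126)))]
```

View pics/w3.png

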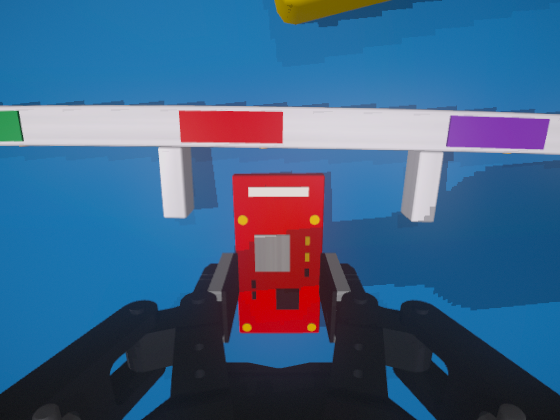

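The red board is gripped (280,254). The red tab is at (231,126) and its stop at (175,183). The pose fell about 10 mm short in y, so I check that before contact.

{"method": "apply_moves", "body": {"rows": [[[0, 0, 0], [0, 0, 0], 0], [[0, 0, 0], [0, 0, 0], 0]]}}

```text
time: 10.4
ee_pos: [0.6218, -0.0457, 0.0756]
tcp_rot: [-179.6, -0.1, -4.3]
wrist_force: [3.1, 2.0, 5.6]
opening: 0.0381
grasp_force: 30.5
```

Run:
```python
from h import *
o=sensors.get_obs(); print(o['time'],o['ee_pos'],o['tcp_rot'],o['q'])
plan((628,-40,75.4,-5.2))
```

```text
10.4 [ 0.62178688 -0.04568162  0.07556396] [-1.79577155e+02 -9.50780905e-02 -4.26115239e+00] [ -4.34597409  16.52036206  -1.99294027  71.39224568   0.42298521
 179.91517611]
-> (628, -40, 75.4, -5.2)
    [0.058, -0.061, 0.002] 0.031 rows 2
```

Joint 6 is at its 180° limit (q6 = q1+180-yaw). I release the board and turn the tool half round, to use the flipped grasp from here on.

{"method": "apply_moves", "body": {"rows": [[[0, 0, 0], [0, 0, 0], 0.7], [[0, 0, 0], [0, 0, 0], 0.7], [[0, 0, 0], [0, 0, 0], 0.7], [[0, 0, -0.3], [0, 0, 0], 1], [[0, 0, -0.7], [0, 0, 0], 1], [[0, 0, -0.9], [0, 0, 0], 1], [[0, 0, -0.9], [0, 0, 0], 1]]}}

```text
time: 11.1
ee_pos: [0.6224, -0.0464, 0.1684]
tcp_rot: [-179.6, -0.3, -4.3]
wrist_force: [-0.1, 0.3, -1.0]
opening: 0.0851
grasp_force: 0.0
```

{"method": "apply_moves", "body": {"rows": [[[0, 0, 0], [0, 0, -0.28], 1], [[0, 0, 0], [0, 0, -0.56], 1], [[0, 0, 0], [0, 0, -0.84], 1], [[0, 0, 0], [0, 0, -1], 1]]}}

```text
time: 11.5
ee_pos: [0.6208, -0.0462, 0.1632]
tcp_rot: [-179.6, -0.1, 26.0]
wrist_force: [-0.1, 0.5, 0.1]
opening: 0.0856
grasp_force: 0.0
```

{"method": "apply_moves", "body": {"rows": [[[0, 0, 0], [0, 0, -0.28], 1], [[0, 0, 0], [0, 0, -0.56], 1], [[0, 0, 0], [0, 0, -0.84], 1], [[0, 0, 0], [0, 0, -1], 1]]}}

```text
time: 11.9
ee_pos: [0.6208, -0.0462, 0.1632]
tcp_rot: [-179.7, -0.3, 56.0]
wrist_force: [-0.5, 0.5, -0.7]
opening: 0.0854
grasp_force: 0.0
```

{"method": "apply_moves", "body": {"rows": [[[0, 0, 0], [0, 0, -0.28], 1], [[0, 0, 0], [0, 0, -0.56], 1], [[0, 0, 0], [0, 0, -0.84], 1], [[0, 0, 0], [0, 0, -1], 1]]}}

```text
time: 12.3
ee_pos: [0.6208, -0.0462, 0.1632]
tcp_rot: [-179.9, -0.4, 86.0]
wrist_force: [-0.3, 1.0, 0.2]
opening: 0.0853
grasp_force: 0.0
```

{"method": "apply_moves", "body": {"rows": [[[0, 0, 0], [0, 0, -0.28], 1], [[0, 0, 0], [0, 0, -0.56], 1], [[0, 0, 0], [0, 0, -0.84], 1], [[0, 0, 0], [0, 0, -1], 1]]}}

```text
time: 12.7
ee_pos: [0.6208, -0.0462, 0.1632]
tcp_rot: [179.9, -0.4, 116.0]
wrist_force: [-0.6, -0.1, 0.4]
opening: 0.0856
grasp_force: 0.0
```

{"method": "apply_moves", "body": {"rows": [[[0, 0, 0], [0, 0, -0.28], 1], [[0, 0, 0], [0, 0, -0.56], 1], [[0, 0, 0], [0, 0, -0.84], 1], [[0, 0, 0], [0, 0, -1], 1]]}}

```text
time: 13.1
ee_pos: [0.6208, -0.0462, 0.1632]
tcp_rot: [179.7, -0.3, 146.0]
wrist_force: [-0.1, -0.2, 0.2]
opening: 0.0856
grasp_force: 0.0
```

{"method": "apply_moves", "body": {"rows": [[[0, 0, 0], [0, 0, -0.28], 1], [[0, 0, 0], [0, 0, -0.56], 1], [[0, 0, 0], [0, 0, -0.84], 1], [[0, 0, 0], [0, 0, -0.98], 1], [[0, 0, 0], [0, 0, -0.98], 1], [[0, 0, 0], [0, 0, -0.98], 1]]}}

```text
time: 13.7
ee_pos: [0.621, -0.0462, 0.1638]
tcp_rot: [179.6, -0.1, 175.0]
wrist_force: [0.2, 0.3, -0.3]
opening: 0.0857
grasp_force: 0.0
```

Run:
```python
from h import *
o=sensors.get_obs(); print(o['time'],o['ee_pos'],o['tcp_rot'],o['q'])
p,d,c=shot('wrist')
m=masks(p); print(rect(m['red'],c,.006)[:4])
x,y,a,b,t,_=rect(m['red'],c,.006)[0]
u=np.array([np.cos(np.radians(t)),np.sin(np.radians(t))])
plan((x-6*u[0],y-6*u[1],75.4,t+180))
```

```text
13.7 [ 0.6210277  -0.04620191  0.16384509] [ 1.79591413e+02 -9.58055756e-02  1.74984128e+02] [-4.39443535 14.51737549  5.446031   81.02002389  0.4096025   0.62145175]
[(628, -48, 79, 39, -3.7, (np.int64(279), np.int64(221))), (696, -33, 40, 12, 84.6, (np.int64(304), np.int64(304))), (800, -217, 10, 4, 86.9, (np.int64(110), np.int64(418)))]
-> (np.float64(622.0125062903669), np.float64(-47.61280615048225), 75.4, 176.3)
    [-0.01, -0.013, 0.887] -0.043 rows 3
```

{"method": "apply_moves", "body": {"rows": [[[-0.01, -0.013, 0.4], [0.014, 0, -0.04], 0.8], [[-0.01, -0.013, 0.8], [0.014, 0, -0.04], 0.7], [[-0.01, -0.013, 0.86], [0.014, 0, -0.04], 0.7], [[-0.01, -0.013, 0.885], [0.014, 0, -0.04], 0.7], [[-0.01, -0.013, 0.885], [0.014, 0, -0.04], 0], [[-0.01, -0.013, 0.885], [0.014, 0, -0.04], 0], [[-0.01, -0.013, 0.885], [0.014, 0, -0.04], 0], [[-0.01, -0.013, 0.885], [0.014, 0, -0.04], 0], [[-0.01, -0.013, 0.885], [0.014, 0, -0.04], 0], [[-0.01, -0.013, 0.885], [0.014, 0, -0.04], 0]]}}

```text
time: 14.75
ee_pos: [0.6234, -0.047, 0.0787]
tcp_rot: [-180.0, 0.2, 176.3]
wrist_force: [-1.6, -0.5, 7.3]
opening: 0.0002
grasp_force: 3.6
```

Run:
```python
from h import *
o=sensors.get_obs(); print(o['tcp_rot'],o['q'],o['opening'])
# board centre ~6 mm ahead of TCP; bay (643.5,-27.7): stop short 4 mm in x, 6 mm in y
b=np.array([643.5,-27.7]);x=np.array([np.cos(np.radians(-5.2)),np.sin(np.radians(-5.2))]);y=np.array([-x[1],x[0]])
t=b-10*x-6*y; print(t)
plan((t[0],t[1],o['ee_pos'][2]*1000,174.8))
```

```text
[-179.99245902    0.20494053  176.32123616] [-4.30822303e+00  1.65542474e+01 -1.59608494e+00  7.16446566e+01
 -5.28907189e-03 -6.29455169e-01] 0.00015671816413577293
[632.99736053 -32.76898059]
-> (np.float64(632.9973605326537), np.float64(-32.76898058971802), np.float64(78.68099498686803), 174.8)
    [-0.086, 0.148, 0.0] 0.051 rows 2
```

The fingers closed above the board because the tool was still too high. I lift, reopen, take a look, and go lower.

{"method": "apply_moves", "body": {"rows": [[[0, 0, -0.4], [0, 0, 0], 0], [[0, 0, -0.8], [0, 0, 0], 0.8], [[0, 0, -0.9], [0, 0, 0], 1], [[0, 0, -0.9], [0, 0, 0], 1], [[0, 0, -0.9], [0, 0, 0], 1]]}}

```text
time: 15.25
ee_pos: [0.6221, -0.0469, 0.1656]
tcp_rot: [-180.0, -0.0, 176.3]
wrist_force: [0.9, 0.5, -0.1]
opening: 0.0581
grasp_force: 0.0
```

Run:
```python
from h import *
o=sensors.get_obs(); print(o['time'],o['ee_pos'],o['tcp_rot'])
p,d,c=shot('wrist')
m=masks(p); print(rect(m['red'],c,.006)[:4])
x,y,a,b,t,_=rect(m['red'],c,.006)[0]
u=np.array([np.cos(np.radians(t)),np.sin(np.radians(t))])
plan((x-6*u[0],y-6*u[1],72.5,t+180))
```

```text
15.25 [ 0.62214365 -0.04688459  0.16558744] [-1.79995514e+02 -3.93694222e-02  1.76321904e+02]
[(628, -48, 79, 39, -4.0, (np.int64(281), np.int64(218))), (696, -33, 41, 12, 86.2, (np.int64(305), np.int64(302))), (806, -217, 10, 7, -37.9, (np.int64(109), np.int64(414)))]
-> (np.float64(622.014615698441), np.float64(-47.58146115753525), 72.5, 176.0)
    [-0.002, -0.007, 0.923] 0.011 rows 3
```

{"method": "apply_moves", "body": {"rows": [[[0, -0.007, 0.4], [0, 0, 0], 0.7], [[0, -0.007, 0.8], [0, 0, 0], 0.65], [[0, -0.007, 0.9], [0, 0, 0], 0.65], [[0, -0.007, 0.93], [0, 0, 0], 0.65], [[0, -0.007, 0.93], [0, 0, 0], 0.65], [[0, -0.007, 0.93], [0, 0, 0], 0.65]]}}

```text
time: 15.9
ee_pos: [0.6232, -0.0477, 0.0753]
tcp_rot: [-180.0, 0.1, 176.3]
wrist_force: [1.4, 0.1, 0.0]
opening: 0.0555
grasp_force: 0.0
```

{"method": "apply_moves", "body": {"rows": [[[0, 0, 0], [0, 0, 0], 0], [[0, 0, 0], [0, 0, 0], 0], [[0, 0, 0], [0, 0, 0], 0], [[0, 0, 0], [0, 0, 0], 0], [[0, 0, 0], [0, 0, 0], 0]]}}

```text
time: 16.4
ee_pos: [0.6231, -0.0477, 0.0754]
tcp_rot: [-180.0, 0.2, 176.3]
wrist_force: [-0.7, -0.1, 6.2]
opening: 0.0382
grasp_force: 29.5
```

Run:
```python
from h import *
o=sensors.get_obs(); print(o['time'],o['ee_pos'],o['tcp_rot'])
b=np.array([643.5,-27.7]);x=np.array([np.cos(np.radians(-5.2)),np.sin(np.radians(-5.2))]);y=np.array([-x[1],x[0]])
t=b-10*x-6*y; print(t)
plan((t[0],t[1],o['ee_pos'][2]*1000,174.8))
```

```text
16.4 [ 0.62311117 -0.04769151  0.07539198] [-1.79991558e+02  1.62733110e-01  1.76326691e+02]
[632.99736053 -32.76898059]
-> (np.float64(632.9973605326537), np.float64(-32.76898058971802), np.float64(75.39198018860147), 174.8)
    [-0.089, 0.155, 0.0] 0.051 rows 2
```

{"method": "apply_moves", "body": {"rows": [[[-0.05, 0.08, 0], [0, 0, 0.03], 0], [[-0.09, 0.155, 0], [0, 0, 0.05], 0], [[-0.09, 0.155, 0], [0, 0, 0.05], 0], [[-0.09, 0.155, 0], [0, 0, 0.05], 0]]}}

```text
time: 16.8
ee_pos: [0.6335, -0.0324, 0.0754]
tcp_rot: [180.0, 0.2, 174.8]
wrist_force: [0.5, 2.0, 5.8]
opening: 0.0382
grasp_force: 29.9
```

{"method": "apply_moves", "body": {"rows": [[[-0.01, 0, 0], [0, 0, 0], 0], [[-0.02, 0, 0], [0, 0, 0], 0], [[-0.03, 0, 0], [0, 0, 0], 0], [[-0.03, 0, 0], [0, 0, 0], 0]]}}

```text
time: 17.2
ee_pos: [0.6352, -0.0328, 0.0753]
tcp_rot: [180.0, 0.0, 174.8]
wrist_force: [-6.6, 1.7, 10.3]
opening: 0.0384
grasp_force: 30.6
```

{"method": "apply_moves", "body": {"rows": [[[-0.01, 0, 0], [0, 0, 0], 0], [[-0.015, 0, 0], [0, 0, 0], 0], [[-0.02, 0, 0], [0, 0, 0], 0], [[-0.02, 0, 0], [0, 0, 0], 0]]}}

```text
time: 17.6
ee_pos: [0.637, -0.0331, 0.0753]
tcp_rot: [180.0, 0.0, 174.8]
wrist_force: [-7.4, 1.6, 10.7]
opening: 0.0383
grasp_force: 30.6
```

Fence contact (-7 N, the board slips in the grip). Now toward the stop.

{"method": "apply_moves", "body": {"rows": [[[0, 0.02, 0], [0, 0, 0], 0], [[0, 0.03, 0], [0, 0, 0], 0], [[0, 0.04, 0], [0, 0, 0], 0], [[0, 0.04, 0], [0, 0, 0], 0]]}}

```text
time: 18.0
ee_pos: [0.6376, -0.0308, 0.0753]
tcp_rot: [-179.8, 0.1, 174.7]
wrist_force: [-6.0, -7.2, 9.2]
opening: 0.0386
grasp_force: 30.4
```

{"method": "apply_moves", "body": {"rows": [[[0, 0.01, 0], [0, 0, 0], 0], [[0, 0.015, 0], [0, 0, 0], 0], [[0, 0.015, 0], [0, 0, 0], 0]]}}

```text
time: 18.3
ee_pos: [0.6377, -0.0295, 0.0753]
tcp_rot: [-179.8, 0.1, 174.7]
wrist_force: [-5.1, -9.0, 9.4]
opening: 0.0381
grasp_force: 30.4
```

{"method": "apply_moves", "body": {"rows": [[[0, 0.01, 0], [0, 0, 0], 0], [[0, 0.015, 0], [0, 0, 0], 0], [[0, 0.015, 0], [0, 0, 0], 0]]}}

```text
time: 18.6
ee_pos: [0.6378, -0.028, 0.0753]
tcp_rot: [-179.8, 0.1, 174.7]
wrist_force: [-5.9, -9.3, 9.7]
opening: 0.0382
grasp_force: 30.4
```

Run:
```python
from h import *
p,d,c=shot('wrist')
m=masks(p); print([r for r in rect(m['red'],c,.006)[:4]])
p,d,c=shot('top','t2.png')
print(rect(masks(p)['red'],c,.006)[:4])
cv2.imwrite('pics/t2c.png',cv2.resize(p[150:310,210:390,::-1],None,fx=4,fy=3.7,interpolation=cv2.INTER_CUBIC))
```

```text
[(642, -31, 79, 40, -5.2, (np.int64(278), np.int64(272))), (692, -35, 11, 1, 84.9, (np.int64(279), np.int64(366)))]
[(457, 259, 69, 34, -6.3, (np.int64(174), np.int64(278))), (482, -602, 47, 19, 63.8, (np.int64(551), np.int64(276))), (407, 264, 47, 10, 83.7, (np.int64(171), np.int64(300)))]
```

View pics/t2c.png

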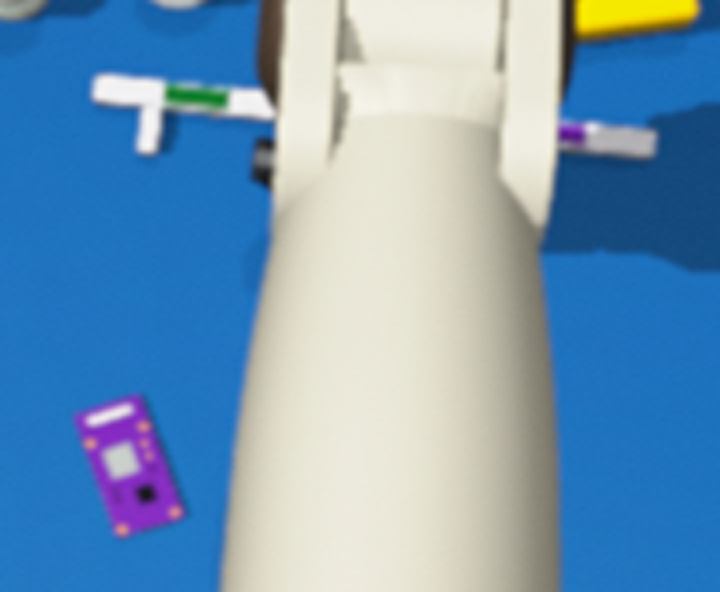

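The crop shows only the violet board (130,465) and the green tab, because the arm hides the red bay. The wrist view puts the red board at (642,-31), -5.2°, so I keep pushing toward the stop.

{"method": "apply_moves", "body": {"rows": [[[0, 0.01, 0], [0, 0, 0], 0], [[0, 0.015, 0], [0, 0, 0], 0], [[0, 0.015, 0], [0, 0, 0], 0]]}}

```text
time: 19.0
ee_pos: [0.6379, -0.0265, 0.0753]
tcp_rot: [-179.8, 0.1, 174.7]
wrist_force: [-5.9, -9.1, 9.9]
opening: 0.0381
grasp_force: 30.4
```

{"method": "apply_moves", "body": {"rows": [[[0, 0.01, 0], [0, 0, 0], 0], [[0, 0.015, 0], [0, 0, 0], 0], [[0, 0.015, 0], [0, 0, 0], 0]]}}

```text
time: 19.3
ee_pos: [0.638, -0.0259, 0.0753]
tcp_rot: [-179.7, 0.1, 174.7]
wrist_force: [-6.6, -14.3, 9.6]
opening: 0.0382
grasp_force: 30.4
```

Run:
```python
from h import *
o=sensors.get_obs(); print(o['ee_pos'],o['tcp_rot'])
p,d,c=shot('wrist','w4.png')
k=cv2.findContours(masks(p)['red'].astype(np.uint8),cv2.RETR_EXTERNAL,cv2.CHAIN_APPROX_NONE)[0]
k=max(k,key=cv2.contourArea)
w=ray(k.reshape(-1,2),c,.006)*1000
print(cv2.minAreaRect(w[:,:2].astype(np.float32)))
```

```text
[ 0.63797622 -0.02592157  0.07530939] [-1.79683966e+02  6.38470565e-02  1.74679794e+02]
((641.7403564453125, -29.08047866821289), (39.39787673950195, 79.42693328857422), 84.6626968383789)
```

View pics/w4.png

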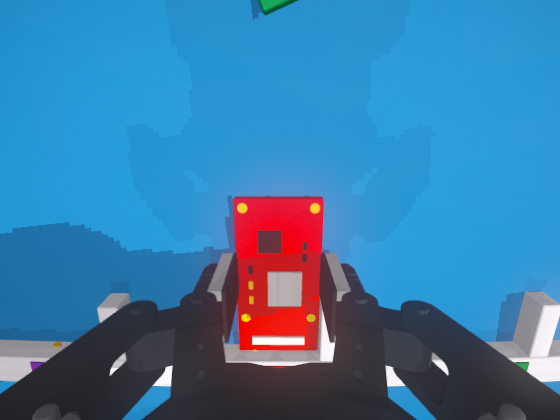

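The board (279,270) sits against the fence, and the force has risen to 14 N. I push a little more to confirm the stop.

{"method": "apply_moves", "body": {"rows": [[[0, 0.005, 0], [0, 0, 0], 0], [[0, 0.01, 0], [0, 0, 0], 0], [[0, 0.01, 0], [0, 0, 0], 0]]}}

```text
time: 19.65
ee_pos: [0.638, -0.0256, 0.0753]
tcp_rot: [-179.6, 0.1, 174.6]
wrist_force: [-6.9, -18.2, 10.7]
opening: 0.0378
grasp_force: 30.3
```

Stop confirmed at 18 N. I release and go on to the green board.

{"method": "apply_moves", "body": {"rows": [[[0, 0, 0], [0, 0, 0], 0.6], [[0, 0, 0], [0, 0, 0], 0.6], [[0, 0, 0], [0, 0, 0], 0.6], [[0, -0.01, -0.1], [0, 0, 0], 0.65], [[0, -0.01, -0.5], [0, 0, 0], 1], [[0, -0.01, -0.9], [0, 0, 0], 1], [[0, -0.01, -0.9], [0, 0, 0], 1]]}}

```text
time: 20.35
ee_pos: [0.6403, -0.0231, 0.1708]
tcp_rot: [180.0, 0.5, 174.8]
wrist_force: [0.1, 0.6, 0.6]
opening: 0.0852
grasp_force: 0.0
```

Run:
```python
from h import *
o=sensors.get_obs(); print(o['time'],o['ee_pos'],o['tcp_rot'])
p,d,c=shot('wrist')
m=masks(p); print(rect(m['red'],c,.006)[:4]); print(rect(m['green'],c,.006)[:4])
plan((479,-20,165,197.7))
```

```text
20.35 [ 0.64026627 -0.02305429  0.17075209] [179.97108447   0.54887395 174.84930495]
[(642, -29, 79, 39, -5.3, (np.int64(273), np.int64(210))), (695, -34, 40, 11, 84.9, (np.int64(274), np.int64(277))), (802, -221, 10, 7, 87.3, (np.int64(84), np.int64(394)))]
[(510, -10, 39, 31, -72.4, (np.int64(282), np.int64(17))), (705, 81, 28, 12, 87.4, (np.int64(420), np.int64(274)))]
-> (479, -20, 165, 197.7)
    [0.801, -0.057, 0.013] -0.381 rows 3
    [0.796, 0.103, 0.013] -0.381 rows 3
```

{"method": "apply_moves", "body": {"rows": [[[0.4, -0.03, 0], [0, 0, -0.19], 1], [[0.8, -0.06, 0.01], [0, 0, -0.38], 1], [[0.8, -0.06, 0.01], [0, 0, -0.38], 1]]}}

```text
time: 20.7
ee_pos: [0.5533, -0.0217, 0.1607]
tcp_rot: [180.0, -0.3, -173.6]
wrist_force: [1.2, -0.1, 0.1]
opening: 0.085
grasp_force: 0.0
```

{"method": "apply_moves", "body": {"rows": [[[0.4, 0.05, 0], [0, 0, -0.19], 1], [[0.8, 0.1, 0.01], [0, 0, -0.38], 1], [[0.8, 0.1, 0.01], [0, 0, -0.38], 1], [[0.8, 0.1, 0.01], [0, 0, -0.38], 1]]}}

```text
time: 21.1
ee_pos: [0.4772, -0.0206, 0.1616]
tcp_rot: [-180.0, 0.0, -162.4]
wrist_force: [0.9, -0.7, -0.2]
opening: 0.0855
grasp_force: 0.0
```

```bash
cat >> h.py <<'E'
def board(col,c,p,near,z=.006):
    k=cv2.findContours(masks(p)[col].astype(np.uint8),cv2.RETR_EXTERNAL,cv2.CHAIN_APPROX_NONE)[0]
    for q in sorted(k,key=cv2.contourArea)[::-1]:
        w=ray(q.reshape(-1,2),c,z)*1000
        (x,y),(a,b),t=cv2.minAreaRect(w[:,:2].astype(np.float32))
        if a<b:a,b,t=b,a,t+90
        if np.hypot(x-near[0],y-near[1])<60: return np.round([x,y,a,b,(t+90)%180-90],1)
E
python3 - <<'E'
from h import *
o=sensors.get_obs(); print(o['time'],o['ee_pos'],o['tcp_rot'])
p,d,c=shot('wrist')
b=board('green',c,p,(485,-18)); print(b)
t=np.radians(b[4]); plan((b[0]-6*np.cos(t),b[1]-6*np.sin(t),72.5,b[4]+180))
E
```

```text
21.1 [ 0.47719027 -0.02059689  0.16155388] [-1.79977642e+02  4.86020635e-02 -1.62418542e+02]
[484.6 -17.6  78.8  39.3  17.6]
-> (np.float64(478.88085599324233), np.float64(-19.41421934450267), 72.5, np.float64(197.6))
    [-0.013, 0.009, 0.891] -0.001 rows 3
```

{"method": "apply_moves", "body": {"rows": [[[-0.01, 0.01, 0.4], [0, 0, 0], 0.7], [[-0.01, 0.01, 0.8], [0, 0, 0], 0.65], [[-0.01, 0.01, 0.89], [0, 0, 0], 0.65], [[-0.01, 0.01, 0.89], [0, 0, 0], 0.65], [[-0.01, 0.01, 0.89], [0, 0, 0], 0.65]]}}

```text
time: 21.65
ee_pos: [0.479, -0.0195, 0.0735]
tcp_rot: [-180.0, 0.0, -162.4]
wrist_force: [-0.2, -1.1, -0.5]
opening: 0.0551
grasp_force: 0.0
```

{"method": "apply_moves", "body": {"rows": [[[0, 0, 0], [0, 0, 0], 0], [[0, 0, 0], [0, 0, 0], 0], [[0, 0, 0], [0, 0, 0], 0], [[0, 0, 0], [0, 0, 0], 0], [[0, 0, 0], [0, 0, 0], 0]]}}

```text
time: 22.15
ee_pos: [0.479, -0.0195, 0.074]
tcp_rot: [-179.9, 0.1, -162.4]
wrist_force: [-0.4, 0.5, 6.5]
opening: 0.0388
grasp_force: 30.1
```

Run:
```python
from h import *
o=sensors.get_obs(); print(o['time'],o['ee_pos'],o['tcp_rot'])
plan((637,69,o['ee_pos'][2]*1000,174.8))
```

```text
22.15 [ 0.47898    -0.01949297  0.07399816] [-1.79942351e+02  1.48387023e-01 -1.62378302e+02]
-> (637, 69, np.float64(73.99816451505531), 174.8)
    [-0.887, 0.183, 0.0] 0.38 rows 3
    [-0.833, 0.354, 0.0] 0.38 rows 3
```

{"method": "apply_moves", "body": {"rows": [[[-0.18, 0.04, 0], [0, 0, 0.08], 0], [[-0.36, 0.07, 0], [0, 0, 0.15], 0], [[-0.53, 0.11, 0], [0, 0, 0.23], 0], [[-0.71, 0.15, 0], [0, 0, 0.3], 0], [[-0.89, 0.18, 0], [0, 0, 0.38], 0], [[-0.89, 0.18, 0], [0, 0, 0.38], 0]]}}

```text
time: 22.75
ee_pos: [0.5598, 0.0254, 0.074]
tcp_rot: [-180.0, 0.2, -173.8]
wrist_force: [2.7, 1.6, 4.8]
opening: 0.0388
grasp_force: 30.5
```

{"method": "apply_moves", "body": {"rows": [[[-0.17, 0.07, 0], [0, 0, 0.08], 0], [[-0.34, 0.14, 0], [0, 0, 0.15], 0], [[-0.5, 0.21, 0], [0, 0, 0.23], 0], [[-0.67, 0.28, 0], [0, 0, 0.3], 0], [[-0.83, 0.35, 0], [0, 0, 0.38], 0], [[-0.83, 0.35, 0], [0, 0, 0.38], 0], [[-0.83, 0.35, 0], [0, 0, 0.38], 0]]}}

```text
time: 23.45
ee_pos: [0.6378, 0.069, 0.0741]
tcp_rot: [179.9, 0.2, 174.8]
wrist_force: [3.6, 2.5, 5.4]
opening: 0.0386
grasp_force: 30.6
```

Run:
```python
from h import *
o=sensors.get_obs(); print(o['time'],o['ee_pos'],o['tcp_rot'],o['opening'],o['wrist_force'])
p,d,c=shot('wrist')
print(board('green',c,p,(643,69)))
```

```text
23.45 [0.63779389 0.06898938 0.07406822] [179.9438024    0.21340311 174.84358402] 0.03860574617613173 [3.58237862 2.47504956 5.44033957]
[644.2  66.4  79.9  39.6  -4.6]
```

{"method": "apply_moves", "body": {"rows": [[[-0.02, 0, 0], [0, 0, 0], 0], [[-0.04, 0, 0], [0, 0, 0], 0], [[-0.05, 0, 0], [0, 0, 0], 0], [[-0.06, 0, 0], [0, 0, 0], 0], [[-0.06, 0, 0], [0, 0, 0], 0]]}}

```text
time: 24.0
ee_pos: [0.6415, 0.0681, 0.074]
tcp_rot: [180.0, -0.0, 174.8]
wrist_force: [-7.1, 1.2, 11.0]
opening: 0.0386
grasp_force: 31.3
```

{"method": "apply_moves", "body": {"rows": [[[-0.01, 0, 0], [0, 0, 0], 0], [[-0.02, 0, 0], [0, 0, 0], 0], [[-0.03, 0, 0], [0, 0, 0], 0], [[-0.03, 0, 0], [0, 0, 0], 0]]}}

```text
time: 24.4
ee_pos: [0.6442, 0.0678, 0.074]
tcp_rot: [180.0, -0.1, 174.8]
wrist_force: [-9.6, 0.9, 12.7]
opening: 0.0387
grasp_force: 31.4
```

{"method": "apply_moves", "body": {"rows": [[[0, 0.02, 0], [0, 0, 0], 0], [[0, 0.04, 0], [0, 0, 0], 0], [[0, 0.06, 0], [0, 0, 0], 0], [[0, 0.06, 0], [0, 0, 0], 0]]}}

```text
time: 24.8
ee_pos: [0.6445, 0.0711, 0.074]
tcp_rot: [-179.7, -0.1, 174.7]
wrist_force: [-10.2, -13.8, 15.3]
opening: 0.0385
grasp_force: 31.5
```

{"method": "apply_moves", "body": {"rows": [[[0, 0.01, 0], [0, 0, 0], 0], [[0, 0.02, 0], [0, 0, 0], 0], [[0, 0.02, 0], [0, 0, 0], 0]]}}

```text
time: 25.1
ee_pos: [0.6446, 0.0728, 0.0739]
tcp_rot: [-179.7, -0.1, 174.7]
wrist_force: [-10.7, -14.9, 14.9]
opening: 0.0388
grasp_force: 31.5
```

{"method": "apply_moves", "body": {"rows": [[[0, 0.01, 0], [0, 0, 0], 0], [[0, 0.015, 0], [0, 0, 0], 0], [[0, 0.015, 0], [0, 0, 0], 0]]}}

```text
time: 25.4
ee_pos: [0.6448, 0.0742, 0.074]
tcp_rot: [-179.7, -0.1, 174.7]
wrist_force: [-10.9, -14.6, 15.1]
opening: 0.0386
grasp_force: 31.5
```

{"method": "apply_moves", "body": {"rows": [[[0, 0.01, 0], [0, 0, 0], 0], [[0, 0.02, 0], [0, 0, 0], 0], [[0, 0.03, 0], [0, 0, 0], 0], [[0, 0.03, 0], [0, 0, 0], 0]]}}

```text
time: 25.8
ee_pos: [0.645, 0.0772, 0.0739]
tcp_rot: [-179.7, -0.1, 174.7]
wrist_force: [-10.5, -15.3, 14.6]
opening: 0.0386
grasp_force: 31.5
```

{"method": "apply_moves", "body": {"rows": [[[0, 0.01, 0], [0, 0, 0], 0], [[0, 0.015, 0], [0, 0, 0], 0], [[0, 0.015, 0], [0, 0, 0], 0]]}}

```text
time: 26.1
ee_pos: [0.6452, 0.0787, 0.074]
tcp_rot: [-179.7, -0.1, 174.7]
wrist_force: [-10.9, -14.7, 15.1]
opening: 0.0384
grasp_force: 31.5
```

{"method": "apply_moves", "body": {"rows": [[[0, 0.005, 0], [0, 0, 0], 0], [[0, 0.01, 0], [0, 0, 0], 0], [[0, 0.01, 0], [0, 0, 0], 0]]}}

```text
time: 26.4
ee_pos: [0.6452, 0.0789, 0.0739]
tcp_rot: [-179.6, -0.1, 174.6]
wrist_force: [-12.6, -20.1, 15.8]
opening: 0.0385
grasp_force: 31.5
```

Stop contact is exactly where predicted. I release and go to violet.

{"method": "apply_moves", "body": {"rows": [[[0, 0, 0], [0, 0, 0], 0.6], [[0, 0, 0], [0, 0, 0], 0.6], [[0, 0, 0], [0, 0, 0], 0.6], [[0, -0.01, -0.1], [0, 0, 0], 0.65], [[0, -0.01, -0.5], [0, 0, 0], 1], [[0, -0.01, -0.9], [0, 0, 0], 1], [[0, -0.01, -0.9], [0, 0, 0], 1]]}}

```text
time: 27.1
ee_pos: [0.6483, 0.0821, 0.1697]
tcp_rot: [179.9, 0.5, 174.8]
wrist_force: [0.4, 0.1, 1.1]
opening: 0.0851
grasp_force: 0.0
```

Run:
```python
from h import *
o=sensors.get_obs(); print(o['time'],o['ee_pos'],o['tcp_rot'])
p,d,c=shot('wrist')
print(board('green',c,p,(651,76)), rect(masks(p)['green'],c,.014)[:2])
plan((461,103,163,200.6))
```

```text
27.1 [0.64834319 0.08205584 0.16974077] [179.88447604   0.53467826 174.84888121]
[651.5  75.3  78.7  39.3  -5.3] [(649, 76, 76, 38, -5.3, (np.int64(272), np.int64(212))), (700, 71, 39, 10, 84.8, (np.int64(273), np.int64(279)))]
-> (461, 103, 163, 200.6)
    [0.939, 0.021, 0.018] -0.429 rows 3
    [0.911, 0.23, 0.018] -0.429 rows 3
```

{"method": "apply_moves", "body": {"rows": [[[0.47, 0.01, 0], [0, 0, -0.21], 1], [[0.94, 0.02, 0.01], [0, 0, -0.43], 1], [[0.94, 0.02, 0.01], [0, 0, -0.43], 1]]}}

```text
time: 27.45
ee_pos: [0.547, 0.0922, 0.1589]
tcp_rot: [180.0, -0.4, -172.0]
wrist_force: [0.3, 0.2, -0.1]
opening: 0.0854
grasp_force: 0.0
```

{"method": "apply_moves", "body": {"rows": [[[0.46, 0.12, 0], [0, 0, -0.21], 1], [[0.91, 0.23, 0.01], [0, 0, -0.43], 1], [[0.91, 0.23, 0.01], [0, 0, -0.43], 1], [[0.91, 0.23, 0.01], [0, 0, -0.43], 1]]}}

```text
time: 27.85
ee_pos: [0.4593, 0.1028, 0.1606]
tcp_rot: [-180.0, 0.1, -159.4]
wrist_force: [-0.0, -0.6, 0.0]
opening: 0.0853
grasp_force: 0.0
```

Run:
```python
from h import *
o=sensors.get_obs(); print(o['time'],o['ee_pos'],o['tcp_rot'])
p,d,c=shot('wrist')
b=board('violet',c,p,(467,105)); print(b)
t=np.radians(b[4]); plan((b[0]-6*np.cos(t),b[1]-6*np.sin(t)+1,72.5,b[4]+180))
```

```text
27.85 [0.45928226 0.10284025 0.16055355] [-1.79983046e+02  5.30448466e-02 -1.59378581e+02]
[466.7 103.7  79.2  39.5  20.7]
-> (np.float64(461.08733581502077), np.float64(102.57915093732446), 72.5, np.float64(200.7))
    [-0.008, -0.005, 0.882] -0.004 rows 3
```

{"method": "apply_moves", "body": {"rows": [[[-0.01, 0, 0.4], [0, 0, 0], 0.7], [[-0.01, 0, 0.8], [0, 0, 0], 0.65], [[-0.01, 0, 0.88], [0, 0, 0], 0.65], [[-0.01, 0, 0.88], [0, 0, 0], 0.65], [[-0.01, 0, 0.88], [0, 0, 0], 0.65]]}}

```text
time: 28.4
ee_pos: [0.4617, 0.103, 0.0736]
tcp_rot: [-180.0, 0.1, -159.4]
wrist_force: [0.4, -0.6, 0.2]
opening: 0.0558
grasp_force: 0.0
```

{"method": "apply_moves", "body": {"rows": [[[0, 0, 0], [0, 0, 0], 0], [[0, 0, 0], [0, 0, 0], 0], [[0, 0, 0], [0, 0, 0], 0], [[0, 0, 0], [0, 0, 0], 0], [[0, 0, 0], [0, 0, 0], 0]]}}

```text
time: 28.9
ee_pos: [0.4616, 0.1031, 0.0741]
tcp_rot: [-180.0, 0.2, -159.4]
wrist_force: [0.3, -0.7, 6.3]
opening: 0.0389
grasp_force: 30.0
```

Run:
```python
from h import *
o=sensors.get_obs(); print(o['time'],o['ee_pos'],o['tcp_rot'])
z=o['ee_pos'][2]*1000
plan((510,-60,z,185),(617,-140,z,174.8))
```

```text
28.9 [0.46158622 0.10310176 0.07406829] [-1.79961920e+02  1.64118432e-01 -1.59383724e+02]
-> (510, -60, np.float64(74.06828647633793), 185)
    [0.061, -0.849, 0.0] 0.26 rows 3
    [-0.055, -0.849, 0.0] 0.26 rows 3
-> (617, -140, np.float64(74.06828647633793), 174.8)
    [-0.996, -0.89, 0.0] 0.34 rows 4
```

{"method": "apply_moves", "body": {"rows": [[[0.01, -0.17, 0], [0, 0, 0.05], 0], [[0.02, -0.34, 0], [0, 0, 0.1], 0], [[0.04, -0.51, 0], [0, 0, 0.16], 0], [[0.05, -0.68, 0], [0, 0, 0.21], 0], [[0.06, -0.85, 0], [0, 0, 0.26], 0], [[0.06, -0.85, 0], [0, 0, 0.26], 0]]}}

```text
time: 29.5
ee_pos: [0.4863, 0.0199, 0.0741]
tcp_rot: [-179.9, 0.2, -167.3]
wrist_force: [1.9, -4.1, 5.2]
opening: 0.0386
grasp_force: 30.0
```

{"method": "apply_moves", "body": {"rows": [[[-0.01, -0.17, 0], [0, 0, 0.05], 0], [[-0.02, -0.34, 0], [0, 0, 0.1], 0], [[-0.03, -0.51, 0], [0, 0, 0.16], 0], [[-0.04, -0.68, 0], [0, 0, 0.21], 0], [[-0.055, -0.85, 0], [0, 0, 0.26], 0], [[-0.055, -0.85, 0], [0, 0, 0.26], 0]]}}

```text
time: 30.1
ee_pos: [0.5106, -0.062, 0.0741]
tcp_rot: [-179.9, 0.2, -175.1]
wrist_force: [2.0, -2.7, 4.8]
opening: 0.0386
grasp_force: 30.1
```

{"method": "apply_moves", "body": {"rows": [[[-0.17, -0.15, 0], [0, 0, 0.06], 0], [[-0.34, -0.3, 0], [0, 0, 0.11], 0], [[-0.51, -0.45, 0], [0, 0, 0.17], 0], [[-0.68, -0.6, 0], [0, 0, 0.23], 0], [[-0.85, -0.75, 0], [0, 0, 0.29], 0], [[-1.0, -0.89, 0], [0, 0, 0.34], 0], [[-1.0, -0.89, 0], [0, 0, 0.34], 0], [[-1.0, -0.89, 0], [0, 0, 0.34], 0]]}}

```text
time: 30.9
ee_pos: [0.6173, -0.1408, 0.0732]
tcp_rot: [-180.0, 0.1, 174.8]
wrist_force: [0.3, -1.4, 2.4]
opening: 0.0382
grasp_force: 36.7
```

Run:
```python
from h import *
o=sensors.get_obs(); print(o['time'],o['ee_pos'],o['tcp_rot'],o['opening'],o['wrist_force'])
p,d,c=shot('wrist')
print(board('violet',c,p,(623,-140)))
```

```text
30.9 [ 0.61734587 -0.14078598  0.07323907] [-1.79964012e+02  1.10435542e-01  1.74803304e+02] 0.03820860259968206 [ 0.30630884 -1.36079576  2.36108468]
[ 616.9 -142.4   79.7   50.5   -5.2]
```

The violet board slipped about 6 mm back in the grip, so I regrip farther behind its centre.

{"method": "apply_moves", "body": {"rows": [[[0, 0, 0], [0, 0, 0], 0.65], [[0, 0, 0], [0, 0, 0], 0.65], [[0, 0, 0], [0, 0, 0], 0.65], [[0.05, 0, 0], [0, 0, 0], 0.65], [[0.08, 0, 0], [0, 0, 0], 0.65], [[0.08, 0, 0], [0, 0, 0], 0.65]]}}

```text
time: 31.55
ee_pos: [0.608, -0.1395, 0.0724]
tcp_rot: [-180.0, -0.0, 174.8]
wrist_force: [0.0, -0.0, 0.5]
opening: 0.0557
grasp_force: 0.0
```

Run:
```python
from h import *
o=sensors.get_obs(); print(o['time'],o['ee_pos'],o['tcp_rot'],o['opening'],o['wrist_force'])
p,d,c=shot('wrist','w5.png')
print(board('violet',c,p,(623,-140)))
```

```text
31.55 [ 0.60795873 -0.13945565  0.07240856] [-1.79995449e+02 -2.17891564e-02  1.74825243e+02] 0.055713807935994744 [ 0.04401292 -0.00558614  0.46832116]
[ 616.  -142.3   80.1   39.6   -4.7]
```

View pics/w5.png

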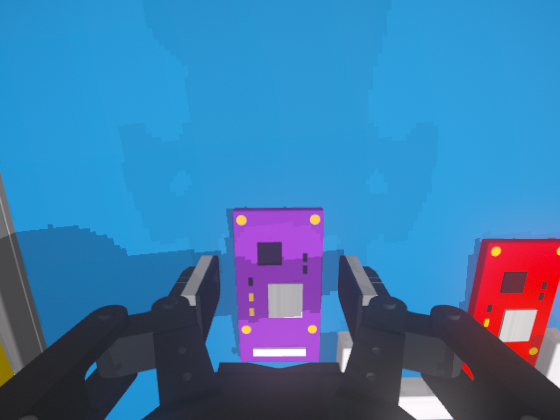

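The violet board (278,285) is between the open fingers, with its stop ahead at (345,340). Regrip and push home.

{"method": "apply_moves", "body": {"rows": [[[0, 0, 0], [0, 0, 0], 0], [[0, 0, 0], [0, 0, 0], 0], [[0, 0, 0], [0, 0, 0], 0], [[0, 0, 0], [0, 0, 0], 0], [[0, 0, 0], [0, 0, 0], 0]]}}

```text
time: 32.1
ee_pos: [0.6087, -0.1396, 0.0727]
tcp_rot: [-180.0, 0.0, 174.8]
wrist_force: [-1.2, -0.0, 3.9]
opening: 0.0391
grasp_force: 30.6
```

{"method": "apply_moves", "body": {"rows": [[[-0.03, 0, 0], [0, 0, 0], 0], [[-0.06, 0, 0], [0, 0, 0], 0], [[-0.09, 0, 0], [0, 0, 0], 0], [[-0.12, 0, 0], [0, 0, 0], 0], [[-0.15, 0, 0], [0, 0, 0], 0], [[-0.15, 0, 0], [0, 0, 0], 0]]}}

```text
time: 32.7
ee_pos: [0.6235, -0.1409, 0.0727]
tcp_rot: [-180.0, -0.0, 174.8]
wrist_force: [-2.1, 1.4, 6.7]
opening: 0.039
grasp_force: 30.8
```

{"method": "apply_moves", "body": {"rows": [[[-0.01, 0, 0], [0, 0, 0], 0], [[-0.02, 0, 0], [0, 0, 0], 0], [[-0.03, 0, 0], [0, 0, 0], 0], [[-0.03, 0, 0], [0, 0, 0], 0]]}}

```text
time: 33.1
ee_pos: [0.6245, -0.141, 0.0727]
tcp_rot: [-180.0, -0.3, 174.8]
wrist_force: [-14.1, 2.3, 13.3]
opening: 0.039
grasp_force: 31.5
```

Fence contact. Now the stop.

{"method": "apply_moves", "body": {"rows": [[[0, 0.02, 0], [0, 0, 0], 0], [[0, 0.04, 0], [0, 0, 0], 0], [[0, 0.06, 0], [0, 0, 0], 0], [[0, 0.07, 0], [0, 0, 0], 0], [[0, 0.07, 0], [0, 0, 0], 0]]}}

```text
time: 33.6
ee_pos: [0.6249, -0.1369, 0.0726]
tcp_rot: [-179.7, -0.3, 174.6]
wrist_force: [-15.1, -14.7, 11.5]
opening: 0.0387
grasp_force: 31.3
```

{"method": "apply_moves", "body": {"rows": [[[0, 0.01, 0], [0, 0, 0], 0], [[0, 0.02, 0], [0, 0, 0], 0], [[0, 0.03, 0], [0, 0, 0], 0], [[0, 0.03, 0], [0, 0, 0], 0]]}}

```text
time: 34.0
ee_pos: [0.6251, -0.1341, 0.0727]
tcp_rot: [-179.6, -0.2, 174.6]
wrist_force: [-15.6, -15.5, 11.6]
opening: 0.0389
grasp_force: 31.3
```

{"method": "apply_moves", "body": {"rows": [[[0, 0.01, 0], [0, 0, 0], 0], [[0, 0.015, 0], [0, 0, 0], 0], [[0, 0.015, 0], [0, 0, 0], 0]]}}

```text
time: 34.3
ee_pos: [0.6252, -0.1327, 0.0727]
tcp_rot: [-179.6, -0.2, 174.6]
wrist_force: [-15.0, -15.1, 11.6]
opening: 0.0387
grasp_force: 31.3
```

{"method": "apply_moves", "body": {"rows": [[[0, 0.01, 0], [0, 0, 0], 0], [[0, 0.01, 0], [0, 0, 0], 0]]}}

```text
time: 34.5
ee_pos: [0.6253, -0.1316, 0.0727]
tcp_rot: [-179.6, -0.2, 174.6]
wrist_force: [-14.8, -15.1, 11.8]
opening: 0.0386
grasp_force: 31.3
```

Expected stop contact is at about y = -130.3.

{"method": "apply_moves", "body": {"rows": [[[0, 0.01, 0], [0, 0, 0], 0], [[0, 0.02, 0], [0, 0, 0], 0], [[0, 0.02, 0], [0, 0, 0], 0]]}}

```text
time: 34.8
ee_pos: [0.6255, -0.1302, 0.0727]
tcp_rot: [-179.6, -0.2, 174.6]
wrist_force: [-14.9, -17.8, 11.6]
opening: 0.0388
grasp_force: 31.3
```

{"method": "apply_moves", "body": {"rows": [[[0, 0.01, 0], [0, 0, 0], 0], [[0, 0.01, 0], [0, 0, 0], 0]]}}

```text
time: 35.0
ee_pos: [0.6255, -0.1299, 0.0727]
tcp_rot: [-179.5, -0.2, 174.6]
wrist_force: [-16.5, -21.4, 10.9]
opening: 0.039
grasp_force: 31.3
```

Stop contact. I release and look at all the boards and the knob from above.

{"method": "apply_moves", "body": {"rows": [[[0, 0, 0], [0, 0, 0], 0.6], [[0, 0, 0], [0, 0, 0], 0.6], [[0, 0, 0], [0, 0, 0], 0.6], [[0, -0.01, -0.1], [0, 0, 0], 0.65], [[0, -0.01, -0.5], [0, 0, 0], 1], [[0, -0.01, -1], [0, 0, 0], 1], [[0, -0.01, -1], [0, 0, 0], 1]]}}

```text
time: 35.7
ee_pos: [0.6302, -0.1269, 0.181]
tcp_rot: [-179.9, 0.6, 174.9]
wrist_force: [1.2, -0.9, 0.5]
opening: 0.0856
grasp_force: 0.0
```

Run:
```python
from h import *
o=sensors.get_obs(); print(o['time'],o['ee_pos'],o['tcp_rot'])
p,d,c=shot('wrist')
print(board('violet',c,p,(633,-133)),board('red',c,p,(642,-29)), rect(masks(p)['violet'],c,.014)[:2])
p,d,c=shot('top','t3.png')
print(rect(masks(p)['green'],c,.006)[:1])
cv2.imwrite('pics/t3c.png',cv2.resize(p[260:335,390:460,::-1],None,fx=8,fy=7,interpolation=cv2.INTER_CUBIC))
```

```text
35.7 [ 0.63016089 -0.12687276  0.18098833] [-179.93256593    0.64072359  174.85737453]
[ 632.7 -133.9   79.2   39.6   -5.2] [642.2 -30.5  79.   40.2  -5.3] [(630, -133, 77, 38, -5.2, (np.int64(273), np.int64(207))), (681, -138, 39, 11, 84.9, (np.int64(273), np.int64(271)))]
[(703, -609, 151, 51, -3.5, (np.int64(552), np.int64(185)))]
```

View pics/t3c.png

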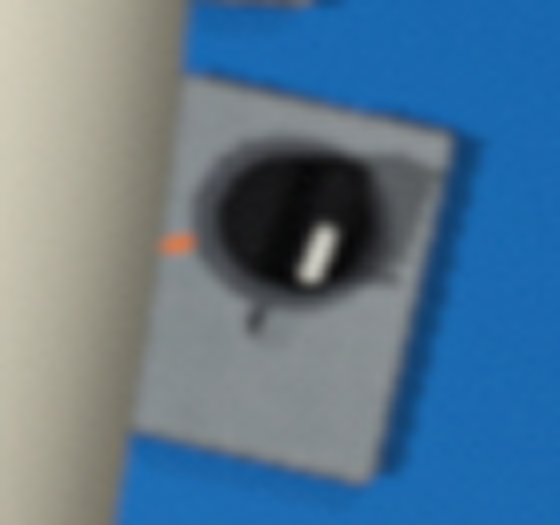

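Violet sits at (632.7,-133.9), exactly one bay pitch from red. In the crop, the knob's white line runs (325,230) to (308,280), so the bar is at about -16°, with the orange mark on its left. Next, over to the knob.

Run:
```python
from h import *
plan((440,-310,200,164))
```

```text
-> (440, -310, 200, 164)
    [0.571, -0.665, -0.084] 0.121 rows 3
    [0.528, -0.7, -0.084] 0.121 rows 3
    [0.483, -0.732, -0.084] 0.121 rows 3
```

{"method": "apply_moves", "body": {"rows": [[[0.28, -0.33, -0.05], [0, 0, 0.06], 1], [[0.57, -0.66, -0.1], [-0.002, -0.02, 0.12], 1], [[0.57, -0.66, -0.1], [-0.002, -0.02, 0.12], 1]]}}

```text
time: 36.1
ee_pos: [0.5621, -0.1896, 0.1821]
tcp_rot: [180.0, 0.5, 171.0]
wrist_force: [1.0, 0.3, 0.7]
opening: 0.0857
grasp_force: 0.0
```

{"method": "apply_moves", "body": {"rows": [[[0.26, -0.35, -0.05], [0, 0, 0.06], 1], [[0.53, -0.7, -0.1], [0, 0, 0.12], 1], [[0.53, -0.7, -0.1], [0, 0, 0.12], 1]]}}

```text
time: 36.4
ee_pos: [0.4993, -0.2506, 0.1916]
tcp_rot: [179.9, 0.5, 167.4]
wrist_force: [0.4, -0.0, -0.2]
opening: 0.0852
grasp_force: 0.0
```

{"method": "apply_moves", "body": {"rows": [[[0.24, -0.36, 0], [0, 0, 0.06], 1], [[0.48, -0.73, 0], [0, 0, 0.12], 1], [[0.48, -0.73, 0], [0, 0, 0.12], 1], [[0.48, -0.73, 0], [0, 0, 0.12], 1]]}}

```text
time: 36.8
ee_pos: [0.4392, -0.3094, 0.1904]
tcp_rot: [179.8, 0.5, 164.0]
wrist_force: [1.1, -0.2, 0.3]
opening: 0.0856
grasp_force: 0.0
```

Run:
```python
from h import *
o=sensors.get_obs(); print(o['time'],o['ee_pos'],o['tcp_rot'])
p,d,c=shot('wrist','w6.png')
print(rect(masks(p)['white'],c,.059)[:3]); print(rect(masks(p)['black'],c,.029)[:4])
```

```text
36.8 [ 0.43921821 -0.30944741  0.19035797] [179.8074946    0.53586449 163.97058609]
[(340, -387, 304, 158, -59.9, (np.int64(105), np.int64(143))), (544, -501, 40, 33, 76.5, (np.int64(92), np.int64(408))), (620, -206, 18, 13, 84.6, (np.int64(466), np.int64(396)))]
[(557, -404, 427, 137, 74.9, (np.int64(217), np.int64(368))), (652, -145, 149, 78, 13.5, (np.int64(512), np.int64(373))), (651, -213, 65, 21, -35.3, (np.int64(446), np.int64(390)))]
```

View pics/w6.png

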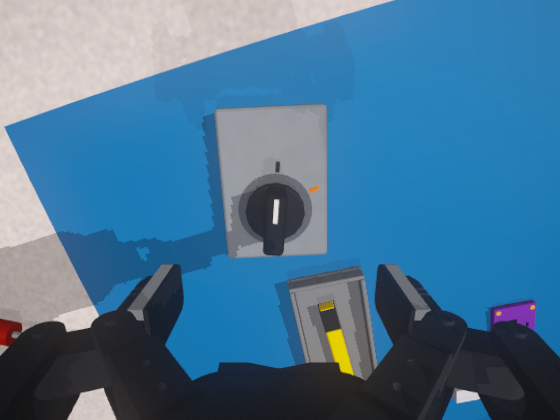

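The knob bar runs (277,186) to (274,252). Its white line is at (276,210), and the orange mark is at (313,188).

Run:
```python
from h import *
p=cv2.imread('pics/w6.png')[:,:,::-1].copy(); c=imaging.get_calibration('wrist')
w=ray([(277,186),(274,252)],c,.059)*1000; print(w.round(1))
d=w[1]-w[0]; print(np.linalg.norm(d),w.mean(0),np.degrees(np.arctan2(d[1],d[0])))
# foot disc: dark pixels around
H,S,V=hsv(p); m=(V<75)&(S<90); m[:,:225]=0;m[:,325:]=0;m[:165]=0;m[255:]=0
k=max(cv2.findContours(m.astype(np.uint8),cv2.RETR_EXTERNAL,cv2.CHAIN_APPROX_NONE)[0],key=cv2.contourArea)
print(cv2.minEnclosingCircle(k), (ray([cv2.minEnclosingCircle(k)[0]],c,.029)*1000).round(1))
# white line
m=(V>190)&(S<40); m[:,250:300]&=True; m[:180]=0;m[240:]=0;m[:,:255]=0;m[:,300:]=0
ys,xs=np.nonzero(m); l=ray(np.c_[xs,ys],c,.059)*1000; (a)=cv2.fitLine(l[:,:2].astype(np.float32),cv2.DIST_L2,0,.01,.01).ravel(); print(a,np.degrees(np.arctan2(a[1],a[0])),l.min(0),l.max(0))
```

```text
[[ 414.8 -304.4   59. ]
 [ 457.1 -318.6   59. ]]
44.696090938317916 [ 435.94549285 -311.53058015   59.        ] -18.57645511516128
((274.9262390136719, 218.61476135253906), 35.747257232666016) [[ 444.6 -314.6   29. ]]
[ 9.4342518e-01 -3.3158553e-01  4.3029608e+02 -3.0998285e+02] -19.365036 [ 422.90619685 -313.41223507   59.        ] [ 437.97517557 -306.47634324   59.        ]
```

Run:
```python
from h import *
plan((437,-311.5,107,161))
```

```text
-> (437, -311.5, 107, 161)
    [0.019, -0.032, 0.835] 0.101 rows 3
```

{"method": "apply_moves", "body": {"rows": [[[0.02, -0.03, 0.4], [0, 0.018, 0.1], 0.5], [[0.02, -0.03, 0.78], [0, 0.018, 0.1], 0.5], [[0.02, -0.03, 0.83], [0, 0.018, 0.1], 0.5], [[0.02, -0.03, 0.83], [0, 0.018, 0.1], 0.5], [[0.02, -0.03, 0.83], [0, 0.018, 0.1], 0], [[0.02, -0.03, 0.83], [0, 0.018, 0.1], 0], [[0.02, -0.03, 0.83], [0, 0.018, 0.1], 0], [[0.02, -0.03, 0.83], [0, 0.018, 0.1], 0], [[0.02, -0.03, 0.83], [0, 0.018, 0.1], 0], [[0.02, -0.03, 0.83], [0, 0.018, 0.1], 0]], "force": 50}}

```text
time: 37.85
ee_pos: [0.4385, -0.312, 0.1104]
tcp_rot: [179.8, 0.2, 161.1]
wrist_force: [2.7, 3.6, 6.8]
opening: 0.0131
grasp_force: 51.1
```

Run:
```python
from h import *
o=sensors.get_obs(); print(o)
p,d,c=shot('top'); 
for k,n in(('green',(651,76)),('red',(642,-29)),('violet',(633,-133))): print(k,board(k,c,p,n))
```

```text
{'time': 37.85, 'q': array([-35.51795643,   3.98506694, -12.43619748,  73.39728743,
         0.22865834, -16.56981196]), 'qd': array([-0.03201717, -0.03005832, -0.02196853, -0.04106746,  0.11485448,
       -0.03173773]), 'joint_efforts': array([-1.86675422e+00, -4.71101511e+01,  4.33136022e+01, -4.70072832e-01,
       -9.10145547e-01,  1.48839812e-02]), 'ee_pos': array([ 0.43852553, -0.3119632 ,  0.11035176]), 'tcp_rot': array([179.83258306,   0.23912261, 161.05186824]), 'wrist_force': array([2.68310243, 3.57458296, 6.84291775]), 'torque': array([ 0.70606735, -0.20322048,  0.05359603]), 'grasp_force': 51.060771346092224, 'opening': 0.013075944053713996}
green [651.   76.3  77.8  38.7  -5.2]
red [642.2 -28.   78.5  38.7  -5.5]
violet [ 641.2 -132.9   96.6   40.6   -5.6]
```

All three boards are home and the knob is gripped. Turning clockwise.

{"method": "apply_moves", "body": {"rows": [[[0, 0, 0], [0, 0, 0.2], 0], [[0, 0, 0], [0, 0, 0.4], 0], [[0, 0, 0], [0, 0, 0.6], 0], [[0, 0, 0], [0, 0, 0.8], 0], [[0, 0, 0], [0, 0, 1.0], 0], [[0, 0, 0], [0, 0, 1.0], 0]]}}

```text
time: 38.5
ee_pos: [0.4387, -0.3118, 0.1104]
tcp_rot: [179.7, 0.1, 130.9]
wrist_force: [2.0, 5.2, 7.5]
opening: 0.0131
grasp_force: 51.1
```

{"method": "apply_moves", "body": {"rows": [[[0, 0, 0], [0, 0, 0.2], 0], [[0, 0, 0], [0, 0, 0.4], 0], [[0, 0, 0], [0, 0, 0.6], 0], [[0, 0, 0], [0, 0, 0.8], 0], [[0, 0, 0], [0, 0, 0.95], 0], [[0, 0, 0], [0, 0, 0.95], 0], [[0, 0, 0], [0, 0, 0.95], 0], [[0, 0, 0], [0, 0, 0.95], 0], [[0, 0, 0], [0, 0, 0.95], 0]]}}

```text
time: 39.4
ee_pos: [0.4389, -0.3116, 0.1104]
tcp_rot: [179.7, -0.0, 102.6]
wrist_force: [3.4, 5.7, 5.3]
opening: 0.0129
grasp_force: 51.0
```

Run:
```python
from h import *
o=sensors.get_obs(); print(o['torque'],o['tcp_rot'],o['q'])
p,d,c=shot('top'); 
for k,n in(('green',(651,76)),('red',(642,-29)),('violet',(633,-133))): print(k,board(k,c,p,n))
```

```text
[ 1.03180758 -0.55072784  0.0113663 ] [ 1.79654505e+02 -4.83629244e-02  1.02577683e+02] [-35.49160862   3.98695532 -12.43319658  73.38495482   0.28934929
  41.93134627]
green [651.   76.3  77.8  38.7  -5.2]
red [642.2 -28.   78.3  39.   -5.2]
violet [ 641.3 -132.9   96.2   40.6   -5.6]
```

Turned 58.5° with almost no torque left. I release and check that it stays.

{"method": "apply_moves", "body": {"rows": [[[0, 0, 0], [0, 0, 0], 0.5], [[0, 0, 0], [0, 0, 0], 0.5], [[0, 0, 0], [0, 0, 0], 0.5], [[0, 0, -0.4], [0, 0, 0], 0.6], [[0, 0, -0.9], [0, 0, 0], 1], [[0, 0, -0.9], [0, 0, 0], 1]]}}

```text
time: 40.05
ee_pos: [0.4389, -0.3133, 0.205]
tcp_rot: [179.5, 0.3, 102.5]
wrist_force: [0.7, -0.1, 0.5]
opening: 0.0782
grasp_force: 0.0
```

Run:
```python
from h import *
o=sensors.get_obs(); print(o['time'],o['ee_pos'],o['tcp_rot'])
p,d,c=shot('wrist','w7.png')
H,S,V=hsv(p)
m=(V>190)&(S<40); m[:170]=0;m[250:]=0;m[:,:235]=0;m[:,320:]=0
ys,xs=np.nonzero(m); l=ray(np.c_[xs,ys],c,.059)*1000; print(len(xs)); a=cv2.fitLine(l[:,:2].astype(np.float32),cv2.DIST_L2,0,.01,.01).ravel(); print(a,np.degrees(np.arctan2(a[1],a[0])))
# violet board first: grasp 2 mm behind middle
plan((532,-220,230,140),(629,-132,190,174.8))
```

```text
40.05 [ 0.43885662 -0.31332302  0.20501748] [179.53633731   0.28684411 102.51036879]
87
[ 2.2111867e-01 -9.7524691e-01  4.3797705e+02 -3.0323767e+02] -77.22525
-> (532, -220, 230, 140)
    [0.352, 0.558, -0.141] -0.625 rows 4
    [0.154, 0.642, -0.141] -0.625 rows 4
-> (629, -132, 190, 174.8)
    [-0.089, 0.649, 0.2] -0.58 rows 4
    [-0.279, 0.593, 0.2] -0.58 rows 4
```

The bar rests at -77°, which is 57.8° from off, so it has clicked over and stays. Now lifting, violet first.

{"method": "apply_moves", "body": {"rows": [[[0.17, 0.28, -0.05], [0, 0, -0.25], 1], [[0.35, 0.56, -0.1], [0.016, 0.01, -0.5], 1], [[0.35, 0.56, -0.1], [0.016, 0.01, -0.625], 1], [[0.35, 0.56, -0.1], [0.016, 0.01, -0.625], 1]]}}

```text
time: 40.5
ee_pos: [0.4846, -0.2651, 0.2073]
tcp_rot: [-179.7, -0.5, 121.4]
wrist_force: [-0.2, -0.1, -0.7]
opening: 0.0853
grasp_force: 0.0
```

{"method": "apply_moves", "body": {"rows": [[[0.07, 0.32, 0], [0, 0, -0.25], 1], [[0.15, 0.64, 0], [0, 0, -0.5], 1], [[0.15, 0.64, 0], [0, 0, -0.625], 1], [[0.15, 0.64, 0], [0, 0, -0.625], 1]]}}

```text
time: 40.9
ee_pos: [0.5311, -0.2196, 0.2072]
tcp_rot: [-179.8, -0.6, 140.0]
wrist_force: [-0.3, -0.7, -0.5]
opening: 0.0853
grasp_force: 0.0
```

{"method": "apply_moves", "body": {"rows": [[[-0.05, 0.32, 0.1], [0, 0, -0.25], 1], [[-0.09, 0.65, 0.2], [0, 0, -0.5], 1], [[-0.09, 0.65, 0.2], [0, 0, -0.58], 1], [[-0.09, 0.65, 0.2], [0, 0, -0.58], 1]]}}

```text
time: 41.3
ee_pos: [0.5794, -0.1758, 0.187]
tcp_rot: [180.0, -0.6, 157.3]
wrist_force: [-0.1, -0.2, -0.8]
opening: 0.0852
grasp_force: 0.0
```

{"method": "apply_moves", "body": {"rows": [[[-0.14, 0.3, 0.1], [0, 0, -0.25], 1], [[-0.28, 0.59, 0.2], [0, 0, -0.5], 1], [[-0.28, 0.59, 0.2], [0, 0, -0.58], 1], [[-0.28, 0.59, 0.2], [0, 0, -0.58], 1], [[-0.28, 0.59, 0.2], [0, 0, -0.58], 1]]}}

```text
time: 41.8
ee_pos: [0.6276, -0.1328, 0.168]
tcp_rot: [179.8, -0.5, 174.5]
wrist_force: [0.0, -0.4, 0.1]
opening: 0.085
grasp_force: 0.0
```

Run:
```python
from h import *
o=sensors.get_obs(); print(o['time'],o['ee_pos'],o['tcp_rot'])
p,d,c=shot('wrist')
b=board('violet',c,p,(633,-133)); print(b)
t=np.radians(b[4]); plan((b[0]-5*np.cos(t),b[1]+1.8-5*np.sin(t),72.5,b[4]+180))
```

```text
41.8 [ 0.62761002 -0.13277131  0.1680284 ] [179.81714665  -0.47971711 174.54419618]
[ 632.8 -133.8   79.2   39.6   -5.5]
-> (np.float64(627.823019008164), np.float64(-131.5207712373989), 72.5, np.float64(174.5))
    [-0.001, 0.013, 0.957] 0.002 rows 3
```

{"method": "apply_moves", "body": {"rows": [[[0, 0.013, 0.4], [0.006, -0.016, 0], 0.8], [[0, 0.013, 0.8], [0.006, -0.016, 0], 0.65], [[0, 0.013, 0.93], [0.006, -0.016, 0], 0.62], [[0, 0.013, 0.95], [0.006, -0.016, 0], 0.62], [[0, 0.013, 0.95], [0.006, -0.016, 0], 0.62], [[0, 0.013, 0.95], [0.006, -0.016, 0], 0.62]]}}

```text
time: 42.45
ee_pos: [0.6285, -0.1305, 0.0751]
tcp_rot: [-180.0, 0.2, 174.8]
wrist_force: [0.5, 0.1, 0.8]
opening: 0.0528
grasp_force: 0.0
```

{"method": "apply_moves", "body": {"rows": [[[0, 0, 0], [0, 0, 0], 0], [[0, 0, 0], [0, 0, 0], 0], [[0, 0, 0], [0, 0, 0], 0], [[0, 0, 0], [0, 0, 0], 0], [[0, 0, 0], [0, 0, 0], 0], [[0, 0, 0], [0, 0, 0], 0]], "force": 60}}

```text
time: 43.05
ee_pos: [0.6283, -0.131, 0.0754]
tcp_rot: [-179.9, 0.2, 174.8]
wrist_force: [-2.6, -2.7, 8.0]
opening: 0.0366
grasp_force: 59.1
```

{"method": "apply_moves", "body": {"rows": [[[0, 0, -0.1], [0, 0, 0], 0], [[0, 0, -0.3], [0, 0, 0], 0], [[0, 0, -0.6], [0, 0, 0], 0], [[0, 0, -0.8], [0, 0, 0], 0], [[0, 0, -0.8], [0, 0, 0], 0]]}}

```text
time: 43.55
ee_pos: [0.6289, -0.1301, 0.1573]
tcp_rot: [180.0, 0.3, 174.8]
wrist_force: [0.5, 0.6, -0.1]
opening: 0.0363
grasp_force: 61.1
```

Run:
```python
from h import *
o=sensors.get_obs(); print(o['time'],o['ee_pos'],o['tcp_rot'],o['opening'],o['wrist_force'])
p,d,c=shot('wrist')
z=(o['ee_pos'][2]-.0725+.006); print(board('violet',c,p,o['ee_pos'][:2]*1000,z))
# nest violet yaw 12.9 -> tool 192.9
plan((597,306,155,192.9))
```

```text
43.55 [ 0.6289177  -0.13012814  0.15733557] [179.99745346   0.3473098  174.83732904] 0.03629156601019007 [ 0.51830008  0.56978327 -0.12449722]
[ 631.7 -134.4   78.5   45.9   -5.2]
-> (597, 306, 155, 192.9)
    [0.141, 0.863, 0.0] -0.12 rows 3
    [0.086, 0.87, 0.0] -0.12 rows 3
    [0.031, 0.874, 0.0] -0.12 rows 3
    [-0.024, 0.874, 0.0] -0.12 rows 3
    [-0.079, 0.871, 0.0] -0.12 rows 3
```

Violet lifted. Moving to its nest.

{"method": "apply_moves", "body": {"rows": [[[0.07, 0.43, 0], [0, 0, -0.06], 0], [[0.14, 0.86, 0], [0, 0, -0.12], 0], [[0.14, 0.86, 0], [0, 0, -0.12], 0]]}}

```text
time: 43.9
ee_pos: [0.6205, -0.0389, 0.1516]
tcp_rot: [179.9, -0.1, 178.7]
wrist_force: [-0.2, -0.4, 0.3]
opening: 0.0364
grasp_force: 61.1
```

{"method": "apply_moves", "body": {"rows": [[[0.04, 0.43, 0], [0, 0, -0.06], 0], [[0.09, 0.87, 0], [0, 0, -0.12], 0], [[0.09, 0.87, 0], [0, 0, -0.12], 0]]}}

```text
time: 44.2
ee_pos: [0.6138, 0.0481, 0.1516]
tcp_rot: [179.9, -0.1, -177.7]
wrist_force: [-0.4, -0.3, -0.3]
opening: 0.0365
grasp_force: 61.1
```

{"method": "apply_moves", "body": {"rows": [[[0.01, 0.43, 0], [0, 0, -0.06], 0], [[0.03, 0.87, 0], [0, 0, -0.12], 0], [[0.03, 0.87, 0], [0, 0, -0.12], 0]]}}

```text
time: 44.5
ee_pos: [0.6078, 0.1347, 0.1516]
tcp_rot: [179.9, -0.1, -174.1]
wrist_force: [0.1, 0.6, -0.8]
opening: 0.0363
grasp_force: 61.1
```

{"method": "apply_moves", "body": {"rows": [[[-0.01, 0.43, 0], [0, 0, -0.06], 0], [[-0.02, 0.87, 0], [0, 0, -0.12], 0], [[-0.02, 0.87, 0], [0, 0, -0.12], 0]]}}

```text
time: 44.8
ee_pos: [0.6013, 0.2212, 0.1516]
tcp_rot: [179.9, -0.1, -170.5]
wrist_force: [0.0, -1.0, -0.1]
opening: 0.0364
grasp_force: 61.1
```

{"method": "apply_moves", "body": {"rows": [[[-0.04, 0.43, 0], [0, 0, -0.06], 0], [[-0.08, 0.87, 0], [0, 0, -0.12], 0], [[-0.08, 0.87, 0], [0, 0, -0.12], 0], [[-0.08, 0.87, 0], [0, 0, -0.12], 0]]}}

```text
time: 45.2
ee_pos: [0.5958, 0.3048, 0.1517]
tcp_rot: [-180.0, -0.1, -167.1]
wrist_force: [0.5, -0.6, -0.9]
opening: 0.0363
grasp_force: 61.1
```

Run:
```python
from h import *
o=sensors.get_obs(); print(o['time'],o['ee_pos'],o['tcp_rot'],o['opening'],o['grasp_force'])
p,d,c=shot('wrist','w8.png')
z=(o['ee_pos'][2]-.0754+.006); b=board('violet',c,p,o['ee_pos'][:2]*1000,z); print(b)
print(rect(masks(p)['black'],c,.009)[:3]); print(rect(masks(p)['violet'],c,.009)[:3])
```

```text
45.2 [0.5957998  0.30484108 0.15167653] [-1.79977959e+02 -9.46514195e-02 -1.67127121e+02] 0.036271067018019965 61.065441593527794
[594.2 302.   89.7  48.7  12.9]
[(791, 153, 119, 48, -73.7, (np.int64(66), np.int64(398))), (750, 351, 156, 30, -77.2, (np.int64(303), np.int64(411))), (759, 277, 37, 12, -67.1, (np.int64(205), np.int64(398)))]
[(630, 310, 137, 74, 12.9, (np.int64(278), np.int64(273))), (552, 292, 48, 10, -77.1, (np.int64(278), np.int64(154)))]
```

View pics/w8.png

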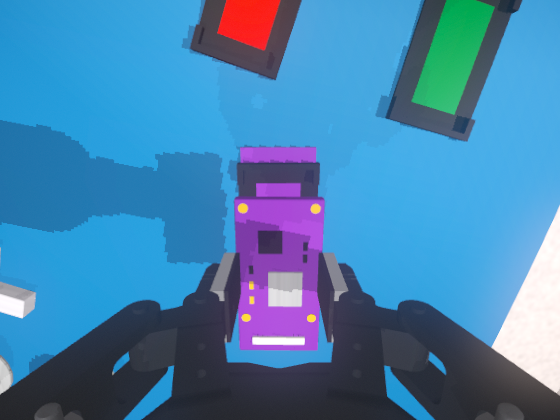

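The held board (279,273) lines up in column with the violet nest (its end is at 279,180). I check the lengthwise offset.

Run:
```python
from h import *
c=imaging.get_calibration('wrist'); z=.1517-.0754+.006
w=ray([(279.5,197.5),(279,350.5)],c,z)*1000; m=w.mean(0); print(w.round(1),m, np.linalg.norm(w[0]-w[1]))
n=ray([(279,163)],c,.009)*1000; print(n, n[0,:2]+47*np.array([np.cos(np.radians(12.9)),np.sin(np.radians(12.9))]))
```

```text
[[561.1 294.1  82.3]
 [639.2 311.7  82.3]] [600.15936103 302.89873674  82.3       ] 80.00101821989216
[[557.16758794 293.00952927   9.        ]] [602.98136407 303.50228472]
```

{"method": "apply_moves", "body": {"rows": [[[-0.02, 0, 0.2], [0, 0, 0], 0], [[-0.02, 0, 0.4], [0, 0, 0], 0], [[-0.02, 0, 0.6], [0, 0, 0], 0], [[-0.02, 0, 0.66], [0, 0, 0], 0], [[-0.02, 0, 0.7], [0, 0, 0], 0], [[-0.02, 0, 0.73], [0, 0, 0], 0], [[-0.02, 0, 0.73], [0, 0, 0], 0], [[-0.02, 0, 0.73], [0, 0, 0], 0]]}}

```text
time: 46.05
ee_pos: [0.5983, 0.3054, 0.0807]
tcp_rot: [180.0, 0.1, -167.2]
wrist_force: [-0.8, 0.2, -0.3]
opening: 0.0361
grasp_force: 61.1
```

No contact yet, so I lower a little further until it touches.

{"method": "apply_moves", "body": {"rows": [[[0, 0, 0.015], [0, 0, 0], 0], [[0, 0, 0.03], [0, 0, 0], 0], [[0, 0, 0.03], [0, 0, 0], 0]]}}

```text
time: 46.35
ee_pos: [0.5983, 0.3055, 0.0784]
tcp_rot: [180.0, 0.1, -167.2]
wrist_force: [-2.5, -1.5, 8.5]
opening: 0.0365
grasp_force: 63.0
```

{"method": "apply_moves", "body": {"rows": [[[0, 0, 0], [0, 0, 0], 0.6], [[0, 0, 0], [0, 0, 0], 0.6], [[0, 0, 0], [0, 0, 0], 0.6], [[0, 0, 0], [0, 0, 0], 0.6], [[0, 0, -0.3], [0, 0, 0], 0.7], [[0, 0, -0.7], [0, 0, 0], 1], [[0, 0, -1.0], [0, 0, 0], 1], [[0, 0, -1.0], [0, 0, 0], 1]]}}

```text
time: 47.15
ee_pos: [0.5994, 0.306, 0.1822]
tcp_rot: [179.9, 0.4, -167.2]
wrist_force: [0.0, 0.2, 0.5]
opening: 0.0852
grasp_force: 0.0
```

Run:
```python
from h import *
o=sensors.get_obs(); print(o['time'],o['ee_pos'],o['tcp_rot'])
p,d,c=shot('wrist','w9.png')
print(board('violet',c,p,(601,304),.009)); m=masks(p)
for k in('black','red','green','violet'): print(k,rect(m[k],c,.009)[:3])
q,d,c=shot('top')
for k,n in(('green',(651,76)),('red',(642,-29))): print(k,board(k,c,q,n))
plan((645,-26,200,174.8))
```

```text
47.15 [0.59935278 0.30597633 0.18223214] [ 179.87323178    0.40883172 -167.17404556]
[602.7 304.4  80.4  40.7  12.8]
black [(763, 280, 450, 133, -76.3, (np.int64(232), np.int64(378))), (723, 580, 96, 84, -80.6, (np.int64(522), np.int64(386))), (434, 403, 10, 9, -78.2, (np.int64(479), np.int64(7)))]
red [(476, 257, 32, 30, -6.5, (np.int64(252), np.int64(21)))]
green [(470, 381, 65, 30, -2.0, (np.int64(431), np.int64(52))), (651, 96, 80, 15, -1.4, (np.int64(6), np.int64(206)))]
violet [(603, 304, 80, 41, 12.8, (np.int64(278), np.int64(208))), (552, 292, 49, 9, -77.2, (np.int64(277), np.int64(142)))]
green [650.9  76.5  77.6  38.6  -5.9]
red [642.  -27.4  78.3  37.9  -5.5]
-> (645, -26, 200, 174.8)
    [0.07, -0.834, -0.057] 0.15 rows 3
    [0.004, -0.837, -0.057] 0.15 rows 3
    [-0.062, -0.834, -0.057] 0.15 rows 3
    [-0.127, -0.827, -0.057] 0.15 rows 3
```

View pics/w9.png

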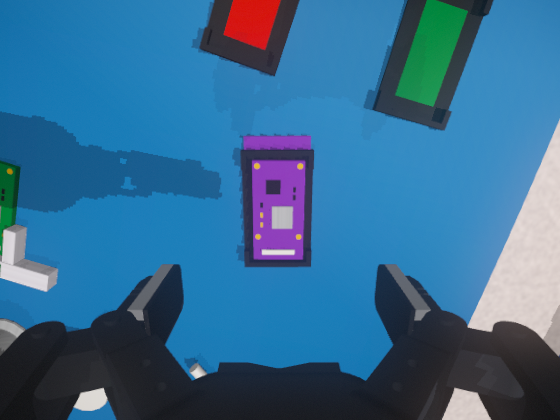

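Violet lies inside its nest (278,208), at z as expected. Green next.

Run:
```python
from h import *
plan((646.5,78.3,170,174.7))
```

```text
-> (646.5, 78.3, 170, 174.7)
    [0.011, -0.774, 0.024] 0.201 rows 3
    [-0.07, -0.771, 0.024] 0.201 rows 3
    [-0.151, -0.759, 0.024] 0.201 rows 3
```

{"method": "apply_moves", "body": {"rows": [[[0, -0.39, 0], [0, 0, 0.1], 1], [[0.01, -0.77, 0], [0, 0, 0.2], 1], [[0.01, -0.77, 0], [0, 0, 0.2], 1]]}}

```text
time: 47.55
ee_pos: [0.6143, 0.2261, 0.1749]
tcp_rot: [-179.9, -0.2, -173.5]
wrist_force: [0.3, 0.1, 0.8]
opening: 0.0854
grasp_force: 0.0
```

{"method": "apply_moves", "body": {"rows": [[[-0.03, -0.39, 0], [0, 0, 0.1], 1], [[-0.07, -0.77, 0], [0, 0, 0.2], 1], [[-0.07, -0.77, 0], [0, 0, 0.2], 1]]}}

```text
time: 47.85
ee_pos: [0.6304, 0.1508, 0.175]
tcp_rot: [-179.9, -0.1, -179.5]
wrist_force: [0.4, 0.0, -0.8]
opening: 0.0856
grasp_force: 0.0
```

{"method": "apply_moves", "body": {"rows": [[[-0.07, -0.38, 0], [0, 0, 0.1], 1], [[-0.15, -0.76, 0], [0, 0, 0.2], 1], [[-0.15, -0.76, 0], [0, 0, 0.2], 1], [[-0.15, -0.76, 0], [0, 0, 0.2], 1]]}}

```text
time: 48.25
ee_pos: [0.646, 0.0784, 0.1753]
tcp_rot: [180.0, -0.1, 174.8]
wrist_force: [-0.2, 0.7, 0.3]
opening: 0.0855
grasp_force: 0.0
```

Run:
```python
from h import *
o=sensors.get_obs(); print(o['time'],o['ee_pos'],o['tcp_rot'])
p,d,c=shot('wrist')
b=board('green',c,p,(651,76)); print(b)
t=np.radians(b[4]); plan((b[0]-5*np.cos(t),b[1]+2-5*np.sin(t),73.5,b[4]+180))
```

```text
48.25 [0.64599902 0.07837457 0.17534121] [ 1.79983045e+02 -1.25556140e-01  1.74801454e+02]
[651.6  75.2  79.   39.5  -5.3]
-> (np.float64(646.6213765090771), np.float64(77.66185293723281), 73.5, np.float64(174.7))
    [-0.004, -0.007, 0.511] 0.003 rows 3
    [-0.004, -0.007, 0.511] 0.003 rows 3
```

{"method": "apply_moves", "body": {"rows": [[[0, 0, 0.4], [0, 0, 0], 0.8], [[0, 0, 0.8], [0, 0, 0], 0.65], [[0, 0, 0.95], [0, 0, 0], 0.62], [[0, 0, 1.0], [0, 0, 0], 0.62], [[0, 0, 1.0], [0, 0, 0], 0.62]]}}

```text
time: 48.8
ee_pos: [0.6463, 0.0793, 0.0772]
tcp_rot: [180.0, -0.0, 174.9]
wrist_force: [0.7, 0.2, -0.7]
opening: 0.0531
grasp_force: 0.0
```

{"method": "apply_moves", "body": {"rows": [[[0, 0, 0.03], [0, 0, 0], 0.62], [[0, 0, 0.03], [0, 0, 0], 0.62], [[0, 0, 0.03], [0, 0, 0], 0], [[0, 0, 0.03], [0, 0, 0], 0], [[0, 0, 0.03], [0, 0, 0], 0], [[0, 0, 0.03], [0, 0, 0], 0], [[0, 0, 0.03], [0, 0, 0], 0], [[0, 0, 0.03], [0, 0, 0], 0]]}}

```text
time: 49.6
ee_pos: [0.6467, 0.0781, 0.0756]
tcp_rot: [-180.0, 0.1, 174.8]
wrist_force: [-2.7, -2.3, 7.1]
opening: 0.0364
grasp_force: 59.1
```

{"method": "apply_moves", "body": {"rows": [[[0, 0, -0.1], [0, 0, 0], 0], [[0, 0, -0.3], [0, 0, 0], 0], [[0, 0, -0.6], [0, 0, 0], 0], [[0, 0, -0.8], [0, 0, 0], 0], [[0, 0, -0.8], [0, 0, 0], 0]]}}

```text
time: 50.1
ee_pos: [0.6476, 0.0788, 0.1582]
tcp_rot: [179.9, 0.3, 174.8]
wrist_force: [0.8, -0.0, 0.3]
opening: 0.0364
grasp_force: 60.2
```

Run:
```python
from h import *
o=sensors.get_obs(); print(o['time'],o['ee_pos'],o['tcp_rot'],o['opening'],o['wrist_force'])
# nest green (467,384+1.5) yaw -2.2
plan((560,230,155,175),(462,385.5,155,177.8))
```

```text
50.1 [0.64762382 0.07881249 0.1581647 ] [179.89727115   0.32381014 174.83179638] 0.036432310110859435 [ 0.76375813 -0.00927199  0.29478157]
-> (560, 230, 155, 175)
    [0.504, 0.713, 0.016] -0.003 rows 3
    [0.503, 0.714, 0.016] -0.003 rows 3
-> (462, 385.5, 155, 177.8)
    [0.556, 0.732, 0.0] -0.047 rows 3
    [0.538, 0.745, 0.0] -0.047 rows 3
```

Held. Moving to the green nest.

{"method": "apply_moves", "body": {"rows": [[[0.25, 0.36, 0], [0, 0, 0], 0], [[0.5, 0.71, 0], [0, 0, 0], 0], [[0.5, 0.71, 0], [0, 0, 0], 0]]}}

```text
time: 50.4
ee_pos: [0.6007, 0.1572, 0.1533]
tcp_rot: [179.9, -0.1, 175.0]
wrist_force: [1.4, -0.2, -0.5]
opening: 0.0368
grasp_force: 60.2
```

{"method": "apply_moves", "body": {"rows": [[[0.25, 0.36, 0], [0, 0, 0], 0], [[0.5, 0.71, 0], [0, 0, 0], 0], [[0.5, 0.71, 0], [0, 0, 0], 0]]}}

```text
time: 50.7
ee_pos: [0.5574, 0.2321, 0.1533]
tcp_rot: [180.0, -0.1, 175.0]
wrist_force: [0.9, -0.2, -0.3]
opening: 0.0361
grasp_force: 60.3
```

{"method": "apply_moves", "body": {"rows": [[[0.28, 0.37, 0], [0, 0, -0.02], 0], [[0.56, 0.73, 0], [0, 0, -0.05], 0], [[0.56, 0.73, 0], [0, 0, -0.05], 0]]}}

```text
time: 51.0
ee_pos: [0.5083, 0.3097, 0.1533]
tcp_rot: [180.0, -0.1, 176.6]
wrist_force: [0.8, -0.2, -0.2]
opening: 0.036
grasp_force: 60.3
```

{"method": "apply_moves", "body": {"rows": [[[0.27, 0.37, 0], [0, 0, -0.02], 0], [[0.54, 0.75, 0], [0, 0, -0.05], 0], [[0.54, 0.75, 0], [0, 0, -0.05], 0], [[0.54, 0.75, 0], [0, 0, -0.05], 0]]}}

```text
time: 51.4
ee_pos: [0.4611, 0.3852, 0.1533]
tcp_rot: [-180.0, -0.0, 177.9]
wrist_force: [0.3, -0.4, -0.5]
opening: 0.0363
grasp_force: 60.3
```

```bash
cat >> h.py <<'E'
def held(col,yaw,save):
    """held board end edges and nest tab from the wrist picture: column centre/profile of board colour"""
    o=sensors.get_obs(); print(o['time'],o['ee_pos'],o['tcp_rot'],o['opening'],o['grasp_force'])
    p,d,c=shot('wrist',save); z=o['ee_pos'][2]-.0755+.006
    m=masks(p)[col].copy(); m[:,:200]=0;m[:,360:]=0
    rows=[(r,np.nonzero(m[r])[0]) for r in range(100,365)]
    prev=None
    for r,x in rows:
        s=(x.min(),x.max()) if len(x)>15 else None
        if r%8==0 or (s is None)!=(prev is None): print(r,s,end='; ')
        prev=s
    return p,c,z
E
python3 - <<'E'
from h import *
held('green',-2.2,'w10.png')
E
```

```text
51.4 [0.46114949 0.38520419 0.15334375] [-1.79977451e+02 -2.51993967e-02  1.77909975e+02] 0.03630998960412803 60.32436003908515
104 None; 112 None; 120 None; 128 None; 136 None; 144 None; 146 (np.int64(242), np.int64(317)); 152 (np.int64(242), np.int64(316)); 160 (np.int64(243), np.int64(316)); 161 None; 168 None; 176 None; 181 (np.int64(258), np.int64(301)); 184 (np.int64(257), np.int64(302)); 192 (np.int64(258), np.int64(302)); 200 (np.int64(235), np.int64(323)); 208 (np.int64(235), np.int64(323)); 216 (np.int64(235), np.int64(323)); 224 (np.int64(235), np.int64(322)); 232 (np.int64(236), np.int64(322)); 240 (np.int64(236), np.int64(322)); 248 (np.int64(236), np.int64(321)); 256 (np.int64(239), np.int64(318)); 264 (np.int64(240), np.int64(318)); 272 (np.int64(240), np.int64(317)); 280 (np.int64(240), np.int64(317)); 288 (np.int64(241), np.int64(317)); 296 (np.int64(240), np.int64(317)); 304 (np.int64(238), np.int64(319)); 312 (np.int64(239), np.int64(318)); 320 (np.int64(239), np.int64(318)); 328 (np.int64(239), np.int64(318)); 336 (np.int64(240), np.int64(317)); 344 (np.int64(240), np.int64(317)); 350 None; 352 None; 360 None;
```

View pics/w10.png

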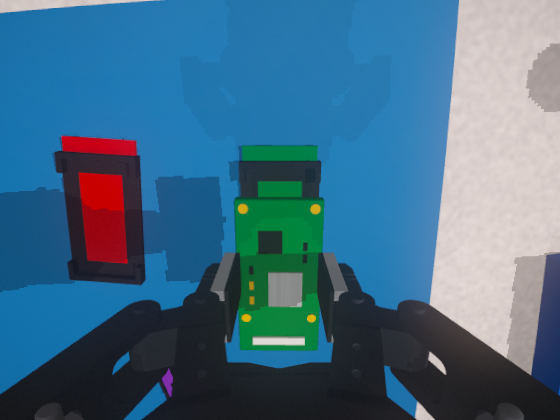

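Board and nest share column 279, with the nest edge at row 161 and the board edges at rows 198 and 350.

Run:
```python
from h import *
c=imaging.get_calibration('wrist'); z=.1533-.0755+.006
w=ray([(279.5,197.5),(279,350)],c,z)*1000; m=w.mean(0); print(m, np.linalg.norm(w[0]-w[1]))
n=ray([(279,161)],c,.009)*1000; print(n[0,:2]+47*np.array([np.cos(np.radians(-2.2)),np.sin(np.radians(-2.2))]))
```

```text
[465.85741279 382.48343173  83.8       ] 79.74007399922547
[467.88522128 382.26912594]
```

{"method": "apply_moves", "body": {"rows": [[[-0.02, 0, 0.2], [0, 0, 0], 0], [[-0.02, 0, 0.4], [0, 0, 0], 0], [[-0.02, 0, 0.6], [0, 0, 0], 0], [[-0.02, 0, 0.68], [0, 0, 0], 0], [[-0.02, 0, 0.72], [0, 0, 0], 0], [[-0.02, 0, 0.75], [0, 0, 0], 0], [[-0.02, 0, 0.765], [0, 0, 0], 0], [[-0.02, 0, 0.77], [0, 0, 0], 0], [[-0.02, 0, 0.77], [0, 0, 0], 0]]}}

```text
time: 52.35
ee_pos: [0.4638, 0.3848, 0.0787]
tcp_rot: [180.0, 0.1, 177.8]
wrist_force: [-0.8, -4.9, 5.8]
opening: 0.0362
grasp_force: 62.1
```

{"method": "apply_moves", "body": {"rows": [[[0, 0, 0], [0, 0, 0], 0.6], [[0, 0, 0], [0, 0, 0], 0.6], [[0, 0, 0], [0, 0, 0], 0.6], [[0, 0, 0], [0, 0, 0], 0.6], [[0, 0, -0.3], [0, 0, 0], 0.7], [[0, 0, -0.7], [0, 0, 0], 1], [[0, 0, -1.0], [0, 0, 0], 1], [[0, 0, -1.0], [0, 0, 0], 1]]}}

```text
time: 53.15
ee_pos: [0.4645, 0.3861, 0.1819]
tcp_rot: [179.7, 0.3, 177.8]
wrist_force: [-0.6, -0.2, 0.4]
opening: 0.0854
grasp_force: 0.0
```

Run:
```python
from h import *
o=sensors.get_obs(); print(o['time'],o['ee_pos'],o['tcp_rot'])
p,d,c=shot('wrist','w11.png')
b=board('green',c,p,(467,384),.009); print(b)
k=masks(p)['green']&(d>0); K=np.array(c['intrinsics']);T=np.array(c['world_from_camera'])
ys,xs=np.nonzero(k); s=(ys>150)&(abs(xs-278)<40); ys,xs=ys[s],xs[s]; dd=d[ys,xs]
P=np.c_[(xs-K[0,2])/K[0,0]*dd,(ys-K[1,2])/K[1,1]*dd,dd]@T[:3,:3].T+T[:3,3]
A=np.c_[P[:,:2],np.ones(len(P))]; print('tilt',np.linalg.lstsq(A,P[:,2],rcond=None)[0][:2],'z',np.median(P[:,2]))
print(rect(masks(p)['green'],c,.009)[:3])
plan((560,230,190,176),(637.5,-25.5,172,174.8))
```

```text
53.15 [0.46446038 0.38609168 0.18194782] [179.70129079   0.29952108 177.83305945]
[468.5 382.8  79.7  40.1  -2.4]
tilt [-0.00334247 -0.01350535] z 0.008015134300016657
[(469, 383, 80, 40, -2.4, (np.int64(276), np.int64(210))), (415, 385, 48, 9, 87.8, (np.int64(276), np.int64(142)))]
-> (560, 230, 190, 176)
    [-0.509, -0.76, -0.053] 0.031 rows 3
    [-0.521, -0.751, -0.053] 0.031 rows 3
-> (637.5, -25.5, 172, 174.8)
    [-0.317, -0.832, 0.06] 0.013 rows 3
    [-0.323, -0.829, 0.06] 0.013 rows 3
    [-0.329, -0.827, 0.06] 0.013 rows 3
```

Green lies flat in its nest. Now red.

{"method": "apply_moves", "body": {"rows": [[[-0.25, -0.38, 0], [0, 0, 0.02], 1], [[-0.51, -0.76, 0], [0.01, 0, 0.03], 1], [[-0.51, -0.76, 0], [0.01, 0, 0.03], 1]]}}

```text
time: 53.5
ee_pos: [0.5129, 0.3033, 0.1753]
tcp_rot: [-179.6, -0.1, 176.7]
wrist_force: [-1.5, 0.3, 0.4]
opening: 0.0852
grasp_force: 0.0
```

{"method": "apply_moves", "body": {"rows": [[[-0.26, -0.38, 0], [0, 0, 0.02], 1], [[-0.52, -0.75, 0], [0, 0, 0.03], 1], [[-0.52, -0.75, 0], [0, 0, 0.03], 1]]}}

```text
time: 53.8
ee_pos: [0.5608, 0.2257, 0.1756]
tcp_rot: [-179.6, -0.1, 175.8]
wrist_force: [0.2, 1.3, -0.6]
opening: 0.0855
grasp_force: 0.0
```

{"method": "apply_moves", "body": {"rows": [[[-0.16, -0.42, 0], [0, 0, 0], 1], [[-0.32, -0.83, 0.03], [0, 0, 0.01], 1], [[-0.32, -0.83, 0.03], [0, 0, 0.01], 1]]}}

```text
time: 54.1
ee_pos: [0.5858, 0.141, 0.1729]
tcp_rot: [-179.6, -0.1, 175.5]
wrist_force: [0.0, 0.3, 0.7]
opening: 0.0854
grasp_force: 0.0
```

{"method": "apply_moves", "body": {"rows": [[[-0.16, -0.42, 0], [0, 0, 0], 1], [[-0.32, -0.83, 0.03], [0, 0, 0.01], 1], [[-0.32, -0.83, 0.03], [0, 0, 0.01], 1]]}}

```text
time: 54.4
ee_pos: [0.6115, 0.0562, 0.1704]
tcp_rot: [-179.7, -0.1, 175.2]
wrist_force: [-0.5, 0.6, -0.0]
opening: 0.0854
grasp_force: 0.0
```

{"method": "apply_moves", "body": {"rows": [[[-0.16, -0.42, 0], [0, 0, 0], 1], [[-0.33, -0.83, 0.03], [0, 0, 0.01], 1], [[-0.33, -0.83, 0.03], [0, 0, 0.01], 1], [[-0.33, -0.83, 0.03], [0, 0, 0.01], 1]]}}

```text
time: 54.8
ee_pos: [0.6371, -0.0257, 0.1683]
tcp_rot: [-179.7, -0.1, 175.1]
wrist_force: [-0.2, -0.0, -0.2]
opening: 0.0853
grasp_force: 0.0
```

Run:
```python
from h import *
o=sensors.get_obs(); print(o['time'],o['ee_pos'],o['tcp_rot'])
p,d,c=shot('wrist')
b=board('red',c,p,(642,-29)); print(b)
t=np.radians(b[4]); plan((b[0]-5*np.cos(t),b[1]+2.3-5*np.sin(t),73.5,b[4]+180))
```

```text
54.8 [ 0.63710504 -0.02568477  0.16829743] [-1.79745335e+02 -1.02181674e-01  1.75079311e+02]
[642.1 -29.3  78.8  39.3  -5.3]
-> (np.float64(637.1213765090771), np.float64(-26.53814706276719), 73.5, np.float64(174.7))
    [-0.003, -0.016, 0.951] 0.015 rows 3
```

{"method": "apply_moves", "body": {"rows": [[[0, -0.01, 0.4], [-0.008, 0, 0.013], 0.8], [[0, -0.01, 0.8], [-0.008, 0, 0.013], 0.65], [[0, -0.01, 0.93], [-0.008, 0, 0.013], 0.62], [[0, -0.01, 0.96], [-0.008, 0, 0.013], 0.62], [[0, -0.01, 0.96], [-0.008, 0, 0.013], 0.62], [[0, -0.01, 0.96], [-0.008, 0, 0.013], 0.62]]}}

```text
time: 55.45
ee_pos: [0.6383, -0.0272, 0.0757]
tcp_rot: [-180.0, 0.2, 174.8]
wrist_force: [0.2, -0.4, 0.6]
opening: 0.0526
grasp_force: 0.0
```

{"method": "apply_moves", "body": {"rows": [[[0, 0, 0], [0, 0, 0], 0], [[0, 0, 0], [0, 0, 0], 0], [[0, 0, 0], [0, 0, 0], 0], [[0, 0, 0], [0, 0, 0], 0], [[0, 0, 0], [0, 0, 0], 0], [[0, 0, 0], [0, 0, 0], 0]]}}

```text
time: 56.05
ee_pos: [0.6382, -0.0276, 0.076]
tcp_rot: [-180.0, 0.2, 174.7]
wrist_force: [-0.7, 1.2, 7.5]
opening: 0.0361
grasp_force: 59.0
```

{"method": "apply_moves", "body": {"rows": [[[0, 0, -0.1], [0, 0, 0], 0], [[0, 0, -0.3], [0, 0, 0], 0], [[0, 0, -0.6], [0, 0, 0], 0], [[0, 0, -0.8], [0, 0, 0], 0], [[0, 0, -0.8], [0, 0, 0], 0]]}}

```text
time: 56.55
ee_pos: [0.6387, -0.0277, 0.1581]
tcp_rot: [-180.0, 0.4, 174.7]
wrist_force: [0.4, -0.7, 0.8]
opening: 0.0357
grasp_force: 59.9
```

Run:
```python
from h import *
o=sensors.get_obs(); print(o['time'],o['ee_pos'],o['tcp_rot'],o['opening'],o['wrist_force'])
# nest red (457,259+1.5) yaw -6.3
plan((454,261,155,173.7))
```

```text
56.55 [ 0.63871225 -0.02771405  0.1581111 ] [-179.97197617    0.36641617  174.7267108 ] 0.035717877263792344 [ 0.36114284 -0.65605071  0.81970081]
-> (454, 261, 155, 173.7)
    [0.702, 0.902, 0.01] 0.011 rows 4
    [0.707, 0.898, 0.01] 0.011 rows 4
    [0.712, 0.893, 0.01] 0.011 rows 4
```

{"method": "apply_moves", "body": {"rows": [[[0.23, 0.3, 0], [0, 0, 0], 0], [[0.47, 0.6, 0], [0, 0, 0.01], 0], [[0.7, 0.9, 0], [0, 0, 0.01], 0], [[0.7, 0.9, 0], [0, 0, 0.01], 0]]}}

```text
time: 56.95
ee_pos: [0.5738, 0.0713, 0.1533]
tcp_rot: [-180.0, -0.1, 174.6]
wrist_force: [0.1, -0.7, 0.5]
opening: 0.0359
grasp_force: 59.9
```

{"method": "apply_moves", "body": {"rows": [[[0.23, 0.3, 0], [0, 0, 0], 0], [[0.47, 0.6, 0], [0, 0, 0.01], 0], [[0.71, 0.9, 0], [0, 0, 0.01], 0], [[0.71, 0.9, 0], [0, 0, 0.01], 0]]}}

```text
time: 57.35
ee_pos: [0.5121, 0.1674, 0.1532]
tcp_rot: [-180.0, -0.0, 174.3]
wrist_force: [1.0, 0.2, -0.9]
opening: 0.0361
grasp_force: 60.0
```

{"method": "apply_moves", "body": {"rows": [[[0.23, 0.3, 0], [0, 0, 0], 0], [[0.47, 0.6, 0], [0, 0, 0.01], 0], [[0.71, 0.89, 0], [0, 0, 0.01], 0], [[0.71, 0.89, 0], [0, 0, 0.01], 0], [[0.71, 0.89, 0], [0, 0, 0.01], 0]]}}

```text
time: 57.85
ee_pos: [0.4524, 0.2608, 0.1531]
tcp_rot: [-179.9, 0.0, 173.9]
wrist_force: [0.4, 0.2, -0.8]
opening: 0.036
grasp_force: 60.0
```

Run:
```python
from h import *
held('red',-6.3,'w12.png')
```

```text
57.85 [0.4524475  0.26078033 0.15308102] [-1.79937302e+02  1.62028708e-02  1.73910593e+02] 0.03598935019858034 60.006394386291504
104 None; 112 None; 120 None; 128 None; 136 None; 144 (np.int64(243), np.int64(316)); 152 (np.int64(243), np.int64(316)); 159 None; 160 None; 168 None; 176 None; 179 (np.int64(257), np.int64(301)); 184 (np.int64(257), np.int64(302)); 192 (np.int64(257), np.int64(301)); 200 (np.int64(234), np.int64(323)); 208 (np.int64(235), np.int64(323)); 216 (np.int64(235), np.int64(322)); 224 (np.int64(235), np.int64(322)); 232 (np.int64(236), np.int64(322)); 240 (np.int64(236), np.int64(321)); 248 (np.int64(236), np.int64(321)); 256 (np.int64(240), np.int64(317)); 264 (np.int64(240), np.int64(317)); 272 (np.int64(241), np.int64(317)); 280 (np.int64(241), np.int64(316)); 288 (np.int64(241), np.int64(316)); 296 (np.int64(241), np.int64(317)); 304 (np.int64(239), np.int64(318)); 312 (np.int64(240), np.int64(319)); 320 (np.int64(240), np.int64(318)); 328 (np.int64(240), np.int64(318)); 336 (np.int64(240), np.int64(317)); 344 (np.int64(241), np.int64(318)); 348 None; 352 None; 360 None;
```

{"method": "apply_moves", "body": {"rows": [[[-0.012, 0, 0.2], [0, 0, 0], 0], [[-0.012, 0, 0.4], [0, 0, 0], 0], [[-0.012, 0, 0.6], [0, 0, 0], 0], [[-0.012, 0, 0.68], [0, 0, 0], 0], [[-0.012, 0, 0.72], [0, 0, 0], 0], [[-0.012, 0, 0.75], [0, 0, 0], 0], [[-0.012, 0, 0.76], [0, 0, 0], 0], [[-0.012, 0, 0.765], [0, 0, 0], 0], [[-0.012, 0, 0.765], [0, 0, 0], 0]]}}

```text
time: 58.8
ee_pos: [0.454, 0.2601, 0.0789]
tcp_rot: [-180.0, 0.1, 173.8]
wrist_force: [-5.0, -6.6, 12.0]
opening: 0.0361
grasp_force: 64.1
```

{"method": "apply_moves", "body": {"rows": [[[0, 0, 0], [0, 0, 0], 0.6], [[0, 0, 0], [0, 0, 0], 0.6], [[0, 0, 0], [0, 0, 0], 0.6], [[0, 0, 0], [0, 0, 0], 0.6], [[0, 0, -0.3], [0, 0, 0], 0.7], [[0, 0, -0.7], [0, 0, 0], 1], [[0, 0, -1.0], [0, 0, 0], 1], [[0, 0, -1.0], [0, 0, 0], 1]]}}

```text
time: 59.6
ee_pos: [0.455, 0.2615, 0.1813]
tcp_rot: [179.8, 0.3, 173.8]
wrist_force: [0.1, 0.0, -0.5]
opening: 0.0854
grasp_force: 0.0
```

Run:
```python
from h import *
o=sensors.get_obs(); print(o['time'],o['ee_pos'],o['tcp_rot'])
p,d,c=shot('wrist','w13.png')
k=masks(p)['red']&(d>0); K=np.array(c['intrinsics']);T=np.array(c['world_from_camera'])
ys,xs=np.nonzero(k); s=(ys>150)&(abs(xs-278)<40); ys,xs=ys[s],xs[s]; dd=d[ys,xs]
P=np.c_[(xs-K[0,2])/K[0,0]*dd,(ys-K[1,2])/K[1,1]*dd,dd]@T[:3,:3].T+T[:3,3]
A=np.c_[P[:,:2],np.ones(len(P))]; print('tilt',np.linalg.lstsq(A,P[:,2],rcond=None)[0][:2],'z',np.median(P[:,2]))
print(rect(masks(p)['red'],c,.009)[:3])
plan((438,-180,220,140),(438,-312,200,103),(438.5,-312,108,103))
```

```text
59.6 [0.45497036 0.26149858 0.18132251] [179.8104648    0.31834356 173.84403868]
tilt [ 0.0006279  -0.01218187] z 0.008016651331826205
[(458, 258, 80, 40, -6.1, (np.int64(276), np.int64(209))), (406, 264, 48, 9, 83.8, (np.int64(277), np.int64(142)))]
-> (438, -180, 220, 140)
    [-0.062, -0.881, -0.082] 0.226 rows 3
    [-0.165, -0.867, -0.082] 0.226 rows 3
    [-0.266, -0.842, -0.082] 0.226 rows 3
    [-0.364, -0.804, -0.082] 0.226 rows 3
    [-0.456, -0.756, -0.082] 0.226 rows 3
-> (438, -312, 200, 103)
    [-0.424, -0.506, 0.1] 0.617 rows 4
    [-0.563, -0.345, 0.1] 0.617 rows 4
-> (438.5, -312, 108, 103)
    [-0.001, 0.005, 0.92] 0.0 rows 3
```

Red is flat in its nest. Back to the knob.

{"method": "apply_moves", "body": {"rows": [[[-0.03, -0.44, 0], [0, 0, 0.11], 1], [[-0.06, -0.88, 0], [0, 0, 0.226], 1], [[-0.06, -0.88, 0], [0, 0, 0.226], 1]]}}

```text
time: 59.95
ee_pos: [0.4493, 0.169, 0.1755]
tcp_rot: [-179.8, -0.1, 166.8]
wrist_force: [1.0, 0.6, -0.2]
opening: 0.0855
grasp_force: 0.0
```

{"method": "apply_moves", "body": {"rows": [[[-0.08, -0.43, -0.04], [0, 0, 0.11], 1], [[-0.165, -0.87, -0.08], [0, 0, 0.226], 1], [[-0.165, -0.87, -0.08], [0, 0, 0.226], 1]]}}

```text
time: 60.25
ee_pos: [0.4463, 0.0807, 0.1843]
tcp_rot: [-179.9, -0.0, 160.0]
wrist_force: [-0.3, -0.4, -0.2]
opening: 0.0856
grasp_force: 0.0
```

{"method": "apply_moves", "body": {"rows": [[[-0.13, -0.42, -0.04], [0, 0, 0.11], 1], [[-0.27, -0.84, -0.08], [0, 0, 0.226], 1], [[-0.27, -0.84, -0.08], [0, 0, 0.226], 1]]}}

```text
time: 60.55
ee_pos: [0.4436, -0.0072, 0.1924]
tcp_rot: [-179.9, 0.0, 153.2]
wrist_force: [-0.2, -0.1, -0.2]
opening: 0.0854
grasp_force: 0.0
```

{"method": "apply_moves", "body": {"rows": [[[-0.18, -0.4, -0.04], [0, 0, 0.11], 1], [[-0.36, -0.8, -0.08], [0, 0, 0.226], 1], [[-0.36, -0.8, -0.08], [0, 0, 0.226], 1]]}}

```text
time: 60.85
ee_pos: [0.4403, -0.0945, 0.2005]
tcp_rot: [-179.9, 0.0, 146.4]
wrist_force: [-0.9, -0.1, 0.4]
opening: 0.0856
grasp_force: 0.0
```

{"method": "apply_moves", "body": {"rows": [[[-0.23, -0.38, -0.04], [0, 0, 0.11], 1], [[-0.46, -0.76, -0.08], [0, 0, 0.226], 1], [[-0.46, -0.76, -0.08], [0, 0, 0.226], 1]]}}

```text
time: 61.15
ee_pos: [0.4372, -0.183, 0.2083]
tcp_rot: [-179.9, 0.0, 139.7]
wrist_force: [-0.2, 0.1, -0.7]
opening: 0.0856
grasp_force: 0.0
```

{"method": "apply_moves", "body": {"rows": [[[-0.21, -0.25, 0.05], [0, 0, 0.25], 1], [[-0.42, -0.5, 0.1], [0, 0, 0.5], 1], [[-0.42, -0.5, 0.1], [0, 0, 0.617], 1], [[-0.42, -0.5, 0.1], [0, 0, 0.617], 1]]}}

```text
time: 61.55
ee_pos: [0.4373, -0.2451, 0.1978]
tcp_rot: [-179.9, -0.1, 121.4]
wrist_force: [-1.1, 0.0, -0.3]
opening: 0.0855
grasp_force: 0.0
```

{"method": "apply_moves", "body": {"rows": [[[-0.28, -0.17, 0.05], [0, 0, 0.25], 1], [[-0.56, -0.35, 0.1], [0, 0, 0.5], 1], [[-0.56, -0.35, 0.1], [0, 0, 0.617], 1], [[-0.56, -0.35, 0.1], [0, 0, 0.617], 1], [[-0.56, -0.35, 0.1], [0, 0, 0.617], 1]]}}

```text
time: 62.05
ee_pos: [0.4368, -0.3107, 0.1889]
tcp_rot: [-180.0, 0.0, 103.2]
wrist_force: [0.3, -0.9, 0.4]
opening: 0.0856
grasp_force: 0.0
```

Run:
```python
from h import *
o=sensors.get_obs(); print(o['time'],o['ee_pos'],o['tcp_rot'])
plan((438.7,-312,109,102.8))
```

```text
62.05 [ 0.43677018 -0.31068212  0.18894891] [-1.79984217e+02  8.34031770e-03  1.03202214e+02]
-> (438.7, -312, 109, 102.8)
    [-0.017, 0.016, 0.799] 0.013 rows 3
```

{"method": "apply_moves", "body": {"rows": [[[-0.02, 0.015, 0.4], [0, 0, 0], 0.5], [[-0.02, 0.015, 0.75], [0, 0, 0], 0.5], [[-0.02, 0.015, 0.8], [0, 0, 0], 0.5], [[-0.02, 0.015, 0.8], [0, 0, 0], 0.5], [[-0.02, 0.015, 0.8], [0, 0, 0], 0], [[-0.02, 0.015, 0.8], [0, 0, 0], 0], [[-0.02, 0.015, 0.8], [0, 0, 0], 0], [[-0.02, 0.015, 0.8], [0, 0, 0], 0], [[-0.02, 0.015, 0.8], [0, 0, 0], 0], [[-0.02, 0.015, 0.8], [0, 0, 0], 0]], "force": 50}}

```text
time: 63.05
ee_pos: [0.4395, -0.3139, 0.1115]
tcp_rot: [179.8, 0.2, 103.0]
wrist_force: [3.9, 2.6, 7.0]
opening: 0.0132
grasp_force: 52.2
```

{"method": "apply_moves", "body": {"rows": [[[0, 0, 0], [0, 0, -0.2], 0], [[0, 0, 0], [0, 0, -0.4], 0], [[0, 0, 0], [0, 0, -0.6], 0], [[0, 0, 0], [0, 0, -0.8], 0], [[0, 0, 0], [0, 0, -1.0], 0], [[0, 0, 0], [0, 0, -1.0], 0]]}}

```text
time: 63.65
ee_pos: [0.4402, -0.3136, 0.1115]
tcp_rot: [179.8, 0.3, 133.2]
wrist_force: [7.5, 5.0, 5.3]
opening: 0.0132
grasp_force: 52.0
```

{"method": "apply_moves", "body": {"rows": [[[0, 0, 0], [0, 0, -0.2], 0], [[0, 0, 0], [0, 0, -0.4], 0], [[0, 0, 0], [0, 0, -0.6], 0], [[0, 0, 0], [0, 0, -0.8], 0], [[0, 0, 0], [0, 0, -0.93], 0], [[0, 0, 0], [0, 0, -0.93], 0], [[0, 0, 0], [0, 0, -0.93], 0], [[0, 0, 0], [0, 0, -0.93], 0], [[0, 0, 0], [0, 0, -0.93], 0]]}}

```text
time: 64.55
ee_pos: [0.4407, -0.3129, 0.1115]
tcp_rot: [179.9, 0.4, 160.9]
wrist_force: [10.5, 8.9, 5.2]
opening: 0.0129
grasp_force: 52.0
```

{"method": "apply_moves", "body": {"rows": [[[0, 0, 0], [0, 0, 0], 0.5], [[0, 0, 0], [0, 0, 0], 0.5], [[0, 0, 0], [0, 0, 0], 0.5], [[0, 0, -0.4], [0, 0, 0], 0.6], [[0, 0, -0.9], [0, 0, 0], 1], [[0, 0, -0.9], [0, 0, 0], 1], [[0, 0, -0.9], [0, 0, 0], 1]]}}

```text
time: 65.25
ee_pos: [0.4385, -0.3141, 0.2006]
tcp_rot: [-179.9, 0.2, 160.8]
wrist_force: [-0.4, -0.6, -0.9]
opening: 0.0854
grasp_force: 0.0
```

Run:
```python
from h import *
o=sensors.get_obs(); print(o['time'],o['ee_pos'],o['tcp_rot'])
p,d,c=shot('wrist','w14.png')
H,S,V=hsv(p)
m=(V>190)&(S<40); m[:170]=0;m[250:]=0;m[:,:235]=0;m[:,320:]=0
ys,xs=np.nonzero(m); l=ray(np.c_[xs,ys],c,.059)*1000; print(len(xs)); a=cv2.fitLine(l[:,:2].astype(np.float32),cv2.DIST_L2,0,.01,.01).ravel(); print('bar',np.degrees(np.arctan2(a[1],a[0])))
q,d,c=shot('top','t9.png')
for k,n in(('green',(467,384)),('red',(457,259)),('violet',(602,304))): print(k,board(k,c,q,n,.009))
print(rect(masks(q)['yellow'],c,.016)[:2])
```

```text
65.25 [ 0.43849544 -0.31411104  0.20063749] [-1.79902039e+02  1.57809940e-01  1.60797093e+02]
92
bar -19.000614
green [469.5 383.7  83.6  45.   -2.3]
red [457.9 258.9  83.7  44.7  -5.9]
violet [595.6 303.3 102.2  47.6  14.6]
[(784, -132, 173, 88, -80.4, (np.int64(346), np.int64(143))), (609, -294, 96, 16, -1.0, (np.int64(416), np.int64(217)))]
```

Run:
```python
import cv2
p=cv2.imread('pics/t9.png'); cv2.imwrite('pics/t9c.png',cv2.resize(p[160:335,85:460],(800,373),interpolation=cv2.INTER_CUBIC))
```

```text
(no output)
```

View pics/t9c.png

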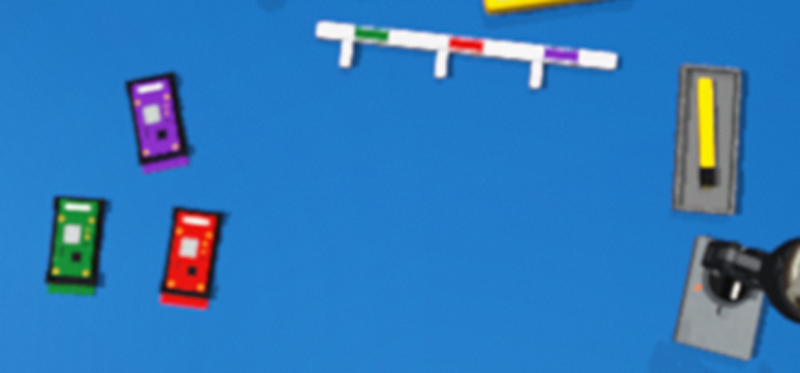

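The three boards lie in their nests at (157,120), (76,243) and (191,254), and the bar is in the tray at (706,130). The knob is off and the gripper is clear. Handing in.

```bash
python3 -c "
from h import *
print(bot.job_done())"
```

```text
the job is handed in; nothing more can be done
None
```

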